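# Clamp the specimen mounts in the stage vice

## Task

Slide the jaw of the stage vice back and load every mount with an oblong base into the vice: one square and flush in the corner of the two fences, the others side by side against it without gaps, each flush against the back fence. Then bring the jaw up until you feel it seat against the row, and only then start its captive lock screw: push the black knob fully down and turn it clockwise, about half a turn, until it stops. Leave the mount with the round foot and everything else on the bench where it is.

Things in the scene. Friction and masses are not known exactly. Their poses are not given: they have to be found in the camera images.
- mount_a: specimen mount: flat aluminium base 100 (x) x 48 (y) x 20 mm high, and along its middle an upright web 60 (x) x 14 (y) mm, from 20 to 58 mm above the underside, with a brass sample strip on top (top at 59 mm). 0.23 to 0.46 kg. Origin: centre of the underside; it is the same either way round. Three or all four such mounts are present (None if absent)
- mount_b: specimen mount: flat aluminium base 100 (x) x 48 (y) x 20 mm high, and along its middle an upright web 60 (x) x 14 (y) mm, from 20 to 58 mm above the underside, with a brass sample strip on top (top at 59 mm). 0.23 to 0.46 kg. Origin: centre of the underside; it is the same either way round. Three or all four such mounts are present (None if absent)
- mount_c: specimen mount: flat aluminium base 100 (x) x 48 (y) x 20 mm high, and along its middle an upright web 60 (x) x 14 (y) mm, from 20 to 58 mm above the underside, with a brass sample strip on top (top at 59 mm). 0.23 to 0.46 kg. Origin: centre of the underside; it is the same either way round. Three or all four such mounts are present (None if absent)
- mount_d: specimen mount: flat aluminium base 100 (x) x 48 (y) x 20 mm high, and along its middle an upright web 60 (x) x 14 (y) mm, from 20 to 58 mm above the underside, with a brass sample strip on top (top at 59 mm). 0.23 to 0.46 kg. Origin: centre of the underside; it is the same either way round. Three or all four such mounts are present (None if absent)
- vice: low stage vice fixed to the bench: grey plate 180 (x) x 316 (y) x 20 mm thick, origin centre of its underside. On it a steel back fence along its +x edge and a steel side fence at its +y end, both 20 mm high above the plate, and an aluminium sliding jaw at the -y end
- corner (a point): inner corner of the two fences, on the top of the vice's plate (20 mm above the bench), axes as the vice's: the back fence's face is the plane x = 0, the side fence's face the plane y = 0; mounts go on the -x, -y side. A mount fully in the corner has its x axis along this x axis and its origin at (-50, -24, 0) mm; the next one at (-50, -72, 0), then (-50, -120, 0) and (-50, -168, 0)
- jaw (a joint): sliding jaw, 110 (x) x 75 (y) x 20 mm high, m: 0 = fully open (its face 224 mm from the side fence), grows towards the side fence, at most 0.16. Starts part shut. About 5 N of friction; it stays where it is left. It is moved by its knob or by pushing its block
- jaw_face (a point): middle of the foot of the jaw's face (the side towards the side fence), on the plate's top, 60 mm from the back fence's plane; axes as the vice's; moves with the jaw
- knob (a point): on the axis of the black lock knob on the jaw, at the height to grip: 7 mm below the knob's top, 19 mm above its underside. The knob is an upright cylinder 40 mm across, 26 mm high, its axis 45 mm behind the jaw's face; when up, its underside is 10 mm above the jaw's block (30 mm above the plate). Moves with the jaw, the push and the turn; a white line on its top shows the turn
- lock_push (a joint): how far the knob is pushed down, m: 0 = up, 0.008 = down at its stop, where the screw meets its thread; needs about 6 N, stays where it is left
- lock_turn (a joint): turn of the knob, rad, grows clockwise seen from above: starts near 0, stops at 3.3 (tight, about half a turn)
- round_mount: the odd one out: aluminium mount with a round foot 72 mm across, 20 mm high, and a 22 mm round pillar to 58 mm; not part of the job; origin centre of underside
- lens_cap: black lens cap, 44 mm across, 14 mm high, lying flat; leave alone; origin centre of underside
- cleaner: cleaner bottle, 48 mm across, 110 mm tall; leave alone; origin centre of underside
- driver: screwdriver lying on the bench; leave alone
- brush: small brush lying on the bench; leave alone
- jar: low jar 52 mm across, 60 mm high; leave alone
- loupe: black loupe 52 mm across, 45 mm high; leave alone
- gauge_block: steel gauge block 75 x 30 x 12 mm, lying flat; leave alone
There are look-alikes about, which are no part of the job. What is shaped like the mount_a but brown or turquoise is not meant.

How it is judged (in metres and radians):
On the way, in this order (a step that is already met when the one before it is completed fails the run):
1. all mounts stand flush in the corner in a closed row and the jaw is up against it (x of mount_a in the frame of corner between -0.053 and -0.047 m and z of mount_a in the frame of corner between -0.003 and 0.003 m and angle between the x axis of each of mount_a, mount_b, mount_c, mount_d and the x axis of corner, either way round below 0.035 rad and angle between each of mount_a, mount_b, mount_c, mount_d's own z axis and vertical below 0.05 rad and (y of mount_a in the frame of corner between -0.027 and -0.021 m or y of mount_a in the frame of corner between -0.075 and -0.069 m or y of mount_a in the frame of corner between -0.123 and -0.117 m or y of mount_a in the frame of corner between -0.171 and -0.165 m) and (not (y of mount_a in the frame of corner between -0.075 and -0.069 m) or y of mount_b in the frame of corner between -0.027 and -0.021 m or y of mount_c in the frame of corner between -0.027 and -0.021 m or y of mount_d in the frame of corner between -0.027 and -0.021 m) and (not (y of mount_a in the frame of corner between -0.123 and -0.117 m) or y of mount_b in the frame of corner between -0.075 and -0.069 m or y of mount_c in the frame of corner between -0.075 and -0.069 m or y of mount_d in the frame of corner between -0.075 and -0.069 m) and (not (y of mount_a in the frame of corner between -0.171 and -0.165 m) or y of mount_b in the frame of corner between -0.123 and -0.117 m or y of mount_c in the frame of corner between -0.123 and -0.117 m or y of mount_d in the frame of corner between -0.123 and -0.117 m) and (y of mount_a in the frame of jaw_face between 0.021 and 0.027 m or y of mount_a in the frame of jaw_face between 0.069 and 0.075 m or y of mount_a in the frame of jaw_face between 0.117 and 0.123 m or y of mount_a in the frame of jaw_face between 0.165 and 0.171 m) and x of mount_b in the frame of corner between -0.053 and -0.047 m and z of mount_b in the frame of corner between -0.003 and 0.003 m and (y of mount_b in the frame of corner between -0.027 and -0.021 m or y of mount_b in the frame of corner between -0.075 and -0.069 m or y of mount_b in the frame of corner between -0.123 and -0.117 m or y of mount_b in the frame of corner between -0.171 and -0.165 m) and (not (y of mount_b in the frame of corner between -0.075 and -0.069 m) or y of mount_a in the frame of corner between -0.027 and -0.021 m or y of mount_c in the frame of corner between -0.027 and -0.021 m or y of mount_d in the frame of corner between -0.027 and -0.021 m) and (not (y of mount_b in the frame of corner between -0.123 and -0.117 m) or y of mount_a in the frame of corner between -0.075 and -0.069 m or y of mount_c in the frame of corner between -0.075 and -0.069 m or y of mount_d in the frame of corner between -0.075 and -0.069 m) and (not (y of mount_b in the frame of corner between -0.171 and -0.165 m) or y of mount_a in the frame of corner between -0.123 and -0.117 m or y of mount_c in the frame of corner between -0.123 and -0.117 m or y of mount_d in the frame of corner between -0.123 and -0.117 m) and (y of mount_b in the frame of jaw_face between 0.021 and 0.027 m or y of mount_b in the frame of jaw_face between 0.069 and 0.075 m or y of mount_b in the frame of jaw_face between 0.117 and 0.123 m or y of mount_b in the frame of jaw_face between 0.165 and 0.171 m) and x of mount_c in the frame of corner between -0.053 and -0.047 m and z of mount_c in the frame of corner between -0.003 and 0.003 m and (y of mount_c in the frame of corner between -0.027 and -0.021 m or y of mount_c in the frame of corner between -0.075 and -0.069 m or y of mount_c in the frame of corner between -0.123 and -0.117 m or y of mount_c in the frame of corner between -0.171 and -0.165 m) and (not (y of mount_c in the frame of corner between -0.075 and -0.069 m) or y of mount_a in the frame of corner between -0.027 and -0.021 m or y of mount_b in the frame of corner between -0.027 and -0.021 m or y of mount_d in the frame of corner between -0.027 and -0.021 m) and (not (y of mount_c in the frame of corner between -0.123 and -0.117 m) or y of mount_a in the frame of corner between -0.075 and -0.069 m or y of mount_b in the frame of corner between -0.075 and -0.069 m or y of mount_d in the frame of corner between -0.075 and -0.069 m) and (not (y of mount_c in the frame of corner between -0.171 and -0.165 m) or y of mount_a in the frame of corner between -0.123 and -0.117 m or y of mount_b in the frame of corner between -0.123 and -0.117 m or y of mount_d in the frame of corner between -0.123 and -0.117 m) and (y of mount_c in the frame of jaw_face between 0.021 and 0.027 m or y of mount_c in the frame of jaw_face between 0.069 and 0.075 m or y of mount_c in the frame of jaw_face between 0.117 and 0.123 m or y of mount_c in the frame of jaw_face between 0.165 and 0.171 m) and x of mount_d in the frame of corner between -0.053 and -0.047 m and z of mount_d in the frame of corner between -0.003 and 0.003 m and (y of mount_d in the frame of corner between -0.027 and -0.021 m or y of mount_d in the frame of corner between -0.075 and -0.069 m or y of mount_d in the frame of corner between -0.123 and -0.117 m or y of mount_d in the frame of corner between -0.171 and -0.165 m) and (not (y of mount_d in the frame of corner between -0.075 and -0.069 m) or y of mount_a in the frame of corner between -0.027 and -0.021 m or y of mount_b in the frame of corner between -0.027 and -0.021 m or y of mount_c in the frame of corner between -0.027 and -0.021 m) and (not (y of mount_d in the frame of corner between -0.123 and -0.117 m) or y of mount_a in the frame of corner between -0.075 and -0.069 m or y of mount_b in the frame of corner between -0.075 and -0.069 m or y of mount_c in the frame of corner between -0.075 and -0.069 m) and (not (y of mount_d in the frame of corner between -0.171 and -0.165 m) or y of mount_a in the frame of corner between -0.123 and -0.117 m or y of mount_b in the frame of corner between -0.123 and -0.117 m or y of mount_c in the frame of corner between -0.123 and -0.117 m) and (y of mount_d in the frame of jaw_face between 0.021 and 0.027 m or y of mount_d in the frame of jaw_face between 0.069 and 0.075 m or y of mount_d in the frame of jaw_face between 0.117 and 0.123 m or y of mount_d in the frame of jaw_face between 0.165 and 0.171 m)), for 0.2 s.
2. the lock knob is pushed down (value of joint lock_push above 0.0065 m), for 0.2 s.
3. the lock knob is turned clockwise to its stop, still down (value of joint lock_push above 0.0065 m and value of joint lock_turn above 3 rad), for 0.2 s.
At the end, for the whole second after the job is handed in: every mount present flat on the plate, square within 2 degrees, end within 3 mm of the back fence, in a closed row from the side fence (places within 3 mm), jaw face within 3 mm of the row; knob down 6.5 mm or more and turned 3.0 rad or more; all at rest (all of step 1 and all of step 3 and linear speed of each of mount_a, mount_b, mount_c, mount_d below 0.02 m/s); the robot touches nothing.
It fails at once if the round-footed mount is moved more than 60 mm or tipped over (distance of round_mount from where it was at the start of the episode above 0.06 m or angle between round_mount's own z axis and vertical above 0.8 rad).
It fails at once if another thing on the bench is moved more than 60 mm (distance of any of lens_cap, cleaner, driver, brush, jar, loupe, gauge_block from where it was at the start of the episode above 0.06 m).
It fails at once if the bottle, jar or loupe is knocked over (angle between any of cleaner, jar, loupe's own z axis and vertical above 0.8 rad).
Of mount_a, mount_b, mount_c, mount_d only 3 to 4 are there at a start; the rules pass over those that are not, and their reading is None.
At some moment in a run one of mount_a, mount_b, mount_c, mount_d may be knocked a few centimetres aside while the robot is not near it.
Once in a run the grip may slacken for a moment while it holds something.
It also fails if it takes over 210 s, if anything falls off the work surface, if the arm or the gripper's body presses on something with over 40 N, if the wrist force passes 120 N, or if a joint passes its speed limit or range.

## Robot

A 6-joint arm with a two-finger parallel gripper is mounted at the origin on the work surface. World frame = base frame: x ahead of the robot, y to its left, z up, the work surface at z = 0. Lengths are in mm, angles in degrees, forces in N, time in s.
With the tool pointing down it reaches from about 300 to 850 mm from the base axis. Payload 4.2 kg.
Tool frame: the origin (TCP) lies at the centre of the arm's flange, where the gripper is bolted on; the fingertips stand 191 mm ahead of it and the grasp point (between the pads) lies 172 mm ahead of it; z points along the fingers, y is the direction in which the jaws open and shut (so a half turn about z gives the same grasp; the last joint's range is limited). The gripper opens to 91 mm and grips with 3 to 60 N. Pads are 32 mm wide; open, the fingers measure 118 mm over their backs; the gripper's body (76 mm by 178 mm) begins 60 mm behind the grasp point.
Start: joints at [-77.521, 18.312, 89.639, -0, 72.044, -1.146], TCP at [135.448, -558.817, 404.776] pointing down, gripper open.
Joint ranges: [-177.97, 177.97], [-48.28, 115.42], [12.27, 149.76], [-77.06, 257.06], [2.81, 150.46], [-146.56, 146.56]. Speed limits (degrees/s): [147.25, 147.25, 180, 180, 180, 180].

## Interface

Orientations are given as [roll, pitch, yaw] about the fixed x, y, z axes, in that order (R = Rz(yaw) Ry(pitch) Rx(roll)).
In Python, from workcell import status, vision, ticket gives the robot as it stands.
- The arm moves only by the shell command python3 -m jog 'ROWS' [FORCE]. ROWS is JSON, a list of rows, each a list of 7 numbers: the finger opening in m, from 0 to 0.0912, then the shift along the tool's x, y, z in m, then the turn, a rotation vector about the tool's x, y, z in rad. A call has 1 to 12 rows; each row shifts and turns the commanded pose from where the row before left it, along the tool's axes as they then stand; what a row does not reach is not made up. A row lasts 1/8 s, in which the tool goes at most 62.5 mm and 10.7 degrees, less where a joint would pass 70% of its speed; a pose out of reach is approached as far as the arm can. A call with a gripper value outside its range is refused whole. The fingers move at their own pace and stop on an object; FORCE is the grip in N (left out, the last holds). Time passes only in rows, so rows that do not move let the fingers close. It gives the time, the measured TCP pose, the force and the opening at its end, in the units of the state.
- status.state(): the state, without advancing time (a new reading comes with each control period).
- vision.grab_frame(name): name is "side" or "top"; returns a dict with "color" (400x640x3 uint8, blue, green, red), "depth" (400x640 float32, mm along the optical axis (not along the pixel's ray), 0 where there is no reading), "fov_y" (degrees; the focal length in pixels is half the picture's height over the tangent of half this angle, whatever the lens; pixels are square), "cx", "cy" (the principal point, pixels), "pose" (4x4, takes a point from camera to world coordinates). Camera axes: x right, y down, z forward; pixel columns grow to the right and rows downward; lengths in mm; the calibration is good to about 2 mm. A picture is of the moment at which its call begins.
- ticket.job_done(): hands the job in, once; it reports no verdict.
Trained networks look in the newest picture that a camera, given by its name, has taken for a name from the list of things; names that differ only in an ending like _2 or _b are one class to them, and where a whole thing is asked for, a point or a joint stands for the part that bears it (a point fixed in the world has none). Each returns a list of dicts, best first, with "p" (0 to 1); they miss things now and then, are a little off and sometimes report something else, mostly with a low value. They report only what shows in the picture. A call takes as long as a camera call. They do not tell look-alikes from the thing itself.
- vision.find_in(camera, label): "location" ([x, y, z] in mm, in world coordinates, good to about 4 mm: the middle of the surface that is visible of it).
- vision.silhouettes(camera, label): "pixels" (400x640 bool, what is visible of it).
The state is a dict: "time_s": time; "qpos": joint angles; "qvel": joint speeds; "effort": joint torques, N m; "ee_pos": TCP position; "ee_rot": TCP orientation; "force": force on the tool from outside, world axes, zero at the start; "torque": the same for the moment, N m; "gripper_width": finger opening in mm.
Only numpy, scipy, OpenCV 4.12 (cv2) and the standard library are available. Lean on these libraries where they do the work, as an engineer would, in place of code of your own. Each camera call takes 0.05 s, during which the arm holds its last target.

## Working session

There is one attempt and no reset: what is moved stays moved. The work goes in short steps, Python scripts to look and compute and a shell command to move; the robot and the scene stay as the last step left them, time stands still between calls to the robot, and variables do not carry over. Pictures are saved under pics/ and viewed, and the job is handed in when it is done.

```bash
ls; mkdir -p pics; python3 - <<'E'
from workcell import status, vision
import cv2
print(status.state())
for n in("top","side"):
    f=vision.grab_frame(n); cv2.imwrite(f"pics/{n}0.png",f["color"]); print(n,f["fov_y"],f["cx"],f["cy"],f["pose"])
    for l in ["mount_a","vice","knob","jaw","round_mount","lens_cap","cleaner","driver","brush","jar","loupe","gauge_block"]:
        print(l,[(round(d["p"],2),[round(v) for v in d["location"]]) for d in vision.find_in(n,l)])
E
```

```text
pics
{'time_s': 0.0, 'qpos': array([-7.75209757e+01,  1.83518189e+01,  8.97042922e+01, -5.90987834e-04,
        7.20441731e+01, -1.14651824e+00]), 'qvel': array([-4.97054831e-02, -7.26859797e-02,  5.41953773e-02,  5.48379940e-05,
       -2.46667617e-02,  1.40966555e-02]), 'effort': array([-2.80694461e-03, -4.12461448e+01, -2.31971794e+01,  7.25554302e-02,
        4.57105518e-02, -1.40552047e-04]), 'ee_pos': array([ 135.41557027, -558.66625429,  403.93253026]), 'ee_rot': array([-1.79899725e+02, -1.44483121e-03,  1.36257239e+01]), 'force': array([-0.33639898, -0.07794635, -0.65769899]), 'torque': array([ 0.0366635 , -0.00950728,  0.04224341]), 'gripper_width': 90.94843654646155}
top 44.95724292210212 313.2524708041399 199.59748122532673 [[-2.41117239e-02 -9.91268707e-01  1.29634003e-01  2.73460244e+02]
 [-9.99693098e-01  2.46453337e-02  2.51341570e-03 -1.04366363e+02]
 [-5.68634359e-03 -1.29533615e-01 -9.91558727e-01  1.82204427e+03]
 [ 0.00000000e+00  0.00000000e+00  0.00000000e+00  1.00000000e+00]]
mount_a [(0.9, [422, -271, 19]), (0.89, [544, -431, 19]), (0.83, [610, -121, 20]), (0.
[... 866 characters left out ...]
00e+00  0.00000000e+00  1.00000000e+00]]
mount_a [(0.86, [541, -416, 18]), (0.77, [257, -278, 16]), (0.76, [578, -241, 19]), (0.76, [594, -112, 19]), (0.66, [423, -696, 17]), (0.65, [415, -259, 18]), (0.59, [418, -508, 22]), (0.59, [341, 30, 18])]
vice [(0.93, [513, 237, 19])]
knob [(0.5, [528, 201, 75])]
jaw [(0.95, [520, 212, 37])]
round_mount [(0.67, [412, -117, 18])]
lens_cap [(0.21, [540, -418, 17])]
cleaner [(0.74, [715, -270, 59])]
driver [(0.98, [349, 452, 14]), (0.59, [532, 208, 70])]
brush [(0.83, [721, -85, 15])]
jar [(0.73, [374, -370, 47]), (0.33, [417, -260, 16])]
loupe [(0.77, [725, 88, 27]), (0.73, [416, -261, 18])]
gauge_block [(0.67, [614, 471, 9]), (0.66, [415, -123, 19])]
```

View pics/top0.png

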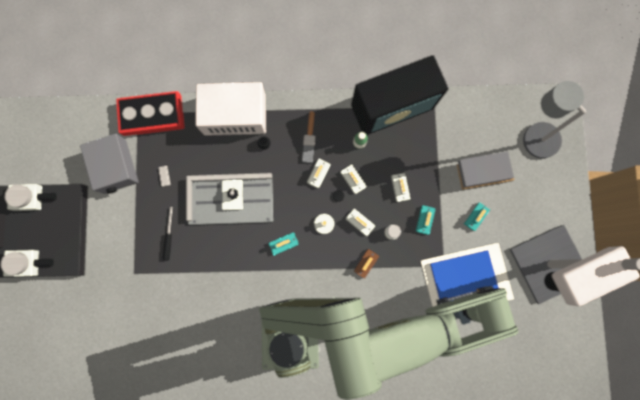

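View pics/side0.png

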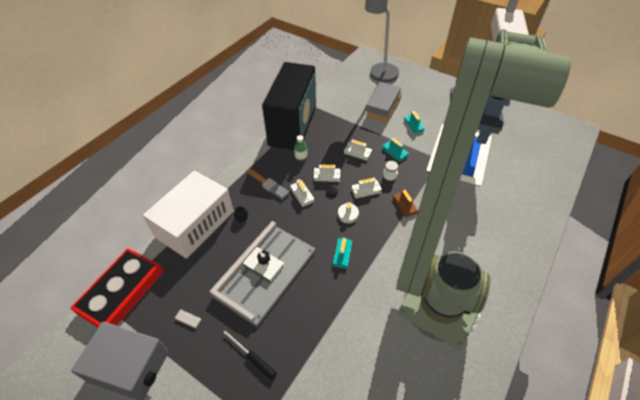

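The top view shows four silver mounts at about (319,174), (353,180), (401,187) and (360,222). The lookalikes are turquoise and brown. The vice is at about (231,199), with its jaw mid-travel at (232,194). Next I'll zoom in and measure yaw and the vice pose.

```bash
cat > h.py <<'E'
from workcell import status, vision
import numpy as np, cv2
def grab(n):
    f=vision.grab_frame(n); f["f"]=200/np.tan(np.radians(f["fov_y"]/2)); return f
def cloud(f):
    v,u=np.mgrid[0:400,0:640]; d=f["depth"].astype(float)
    P=np.stack([(u-f["cx"])*d/f["f"],(v-f["cy"])*d/f["f"],d,np.ones_like(d)],-1)@f["pose"].T
    P=P[...,:3]; P[d==0]=np.nan; return P
def rect(f,x0,x1,y0,y1,z,s=2.0):
    """ortho picture at height z; up=+x, left=+y ; s px/mm"""
    W=int((y1-y0)*s);H=int((x1-x0)*s)
    r,c=np.mgrid[0:H,0:W]
    X=x1-r/s;Y=y1-c/s
    w=np.stack([X,Y,np.full_like(X,z),np.ones_like(X)],-1)@np.linalg.inv(f["pose"]).T
    u=w[...,0]/w[...,2]*f["f"]+f["cx"];v=w[...,1]/w[...,2]*f["f"]+f["cy"]
    return cv2.remap(f["color"],u.astype(np.float32),v.astype(np.float32),cv2.INTER_CUBIC)
def st():
    s=status.state(); return {k:np.round(s[k],2) for k in("time_s","ee_pos","ee_rot","force","torque","gripper_width","qpos")}
E
python3 - <<'E'
from h import *
for n in("top","side"):
    f=grab(n); np.savez(f"f_{n}0.npz",**f)
    cv2.imwrite(f"pics/v_{n}.png",rect(f,420,640,20,420,40,2))
    cv2.imwrite(f"pics/m_{n}.png",rect(f,340,680,-500,-40,40,1.7))
    P=cloud(f); 
    m=(P[...,0]>360)&(P[...,0]<660)&(P[...,1]>-500)&(P[...,1]<-60)&(P[...,2]>45)&(P[...,2]<75)
    # web tops
    k,lab,stt,cen=cv2.connectedComponentsWithStats(m.astype(np.uint8))
    for i in range(1,k):
        q=P[lab==i]
        if len(q)>15:
            c=q.mean(0); w,V=np.linalg.eigh(np.cov(q[:,:2].T)); print(n,len(q),c.round(),np.round(np.degrees(np.arctan2(V[1,1],V[0,1]))),np.sqrt(w).round(1))
E
```

```text
top 67 [ 611. -122.   60.] 152.0 [ 4.4 17.6]
top 69 [ 584. -253.   59.] -149.0 [ 4.4 17.6]
top 76 [ 550. -430.   59.] -171.0 [ 4.8 18.1]
top 68 [ 421. -273.   61.] 49.0 [ 4.5 17.4]
top 30 [ 419. -138.   59.] 169.0 [5.6 5.8]
top 132 [ 382. -390.   61.] 93.0 [11.4 12.1]
side 62 [ 546. -426.   54.] -169.0 [ 4.8 18. ]
side 99 [ 381. -384.   57.] 94.0 [11.1 12.9]
side 65 [ 582. -248.   54.] -151.0 [ 4.2 17.4]
side 76 [ 419. -269.   54.] 47.0 [ 4.9 18.1]
side 66 [ 607. -116.   55.] 152.0 [ 4.5 18.4]
side 39 [ 417. -132.   55.] 108.0 [5.8 7.2]
```

```bash
python3 - <<'E'
import cv2
a=[cv2.imread(f"pics/{p}_{n}.png") for p in "vm" for n in("top","side")]
cv2.imwrite("pics/v_all.png",cv2.resize(cv2.vconcat(a[:2]),None,fx=.65,fy=.65)); print(a[2].shape)
E
```

```text
(578, 782, 3)
```

View pics/v_top.png

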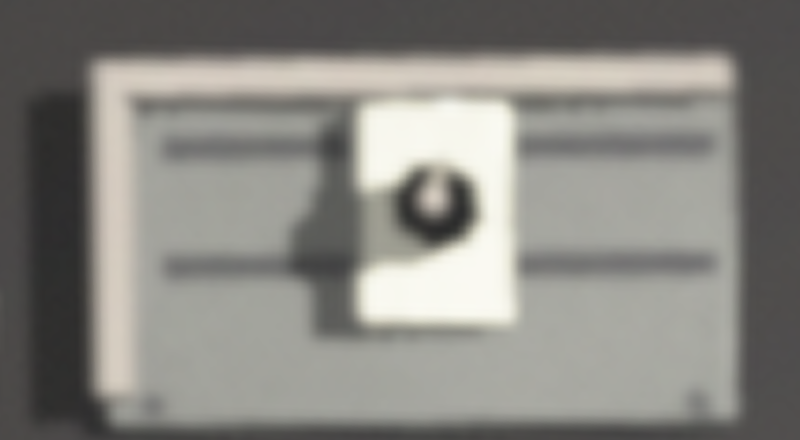

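View pics/v_side.png

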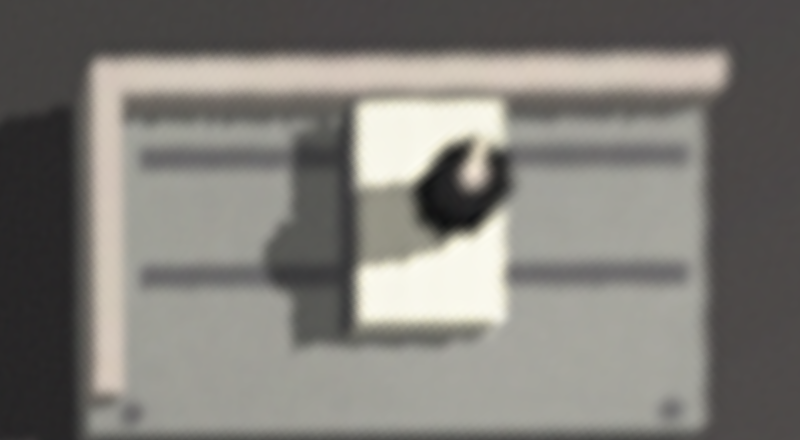

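View pics/m_side.png

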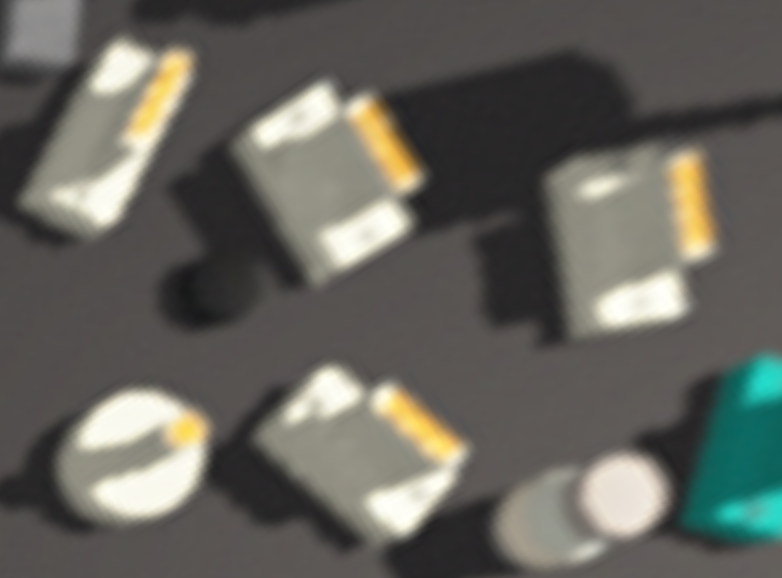

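View pics/m_top.png

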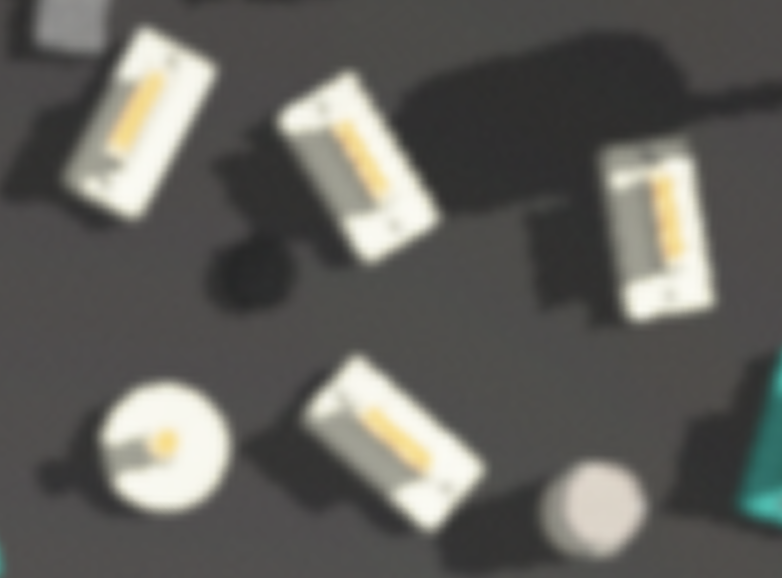

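Four mounts, at about (610,-120) yaw -28, (583,-251) yaw 31, (548,-428) yaw 10 and (420,-271) yaw 48. The vice yaw is about 0.7° and its corner is near (593,358). The knob is at about (533,197), which agrees with the jaw face at y≈241 (45 mm offset). I'm moving to the knob now.

```bash
python3 -m jog '[[0.0912,0,0,0,0,0,0.1126],[0.0912,0,0,0,0,0,0.1126],[0.0912,0.025,-0.047,0,0,0,0],[0.0912,0.025,-0.047,0,0,0,0],[0.0912,0.025,-0.047,0,0,0,0],[0.0912,0.025,-0.047,0,0,0,0],[0.0912,0.025,-0.047,0,0,0,0],[0.0912,0.025,-0.047,0,0,0,0],[0.0912,0.025,-0.047,0,0,0,0],[0.0912,0.025,-0.047,0,0,0,0]]' 20
python3 -m jog '[[0.0912,0.025,-0.047,0,0,0,0],[0.0912,0.025,-0.047,0,0,0,0],[0.0912,0.025,-0.047,0,0,0,0],[0.0912,0.025,-0.047,0,0,0,0],[0.0912,0.025,-0.047,0,0,0,0],[0.0912,0.025,-0.047,0,0,0,0],[0.0912,0.025,-0.047,0,0,0,0],[0.0912,0.025,-0.047,0,0,0,0],[0.0912,0,0,0,0,0,0],[0.0912,0,0,0,0,0,0]]'
```

```text
time_s: 2.65
ee_pos: [331.1, -178.7, 405.1]
ee_rot: [180.0, -0.1, 0.7]
force: [0.4, -0.3, 0.0]
gripper_width: 91.3
time_s: 3.9
ee_pos: [525.7, 198.0, 404.4]
ee_rot: [179.9, 0.1, 0.7]
force: [0.6, -0.5, -0.9]
gripper_width: 91.4
```

```bash
python3 -m jog '[[0.0912,0.007,0.001,0.04,0,0,0],[0.0912,0,0,0.04,0,0,0],[0.0912,0,0,0.04,0,0,0],[0.0912,0,0,0.03,0,0,0],[0.0912,0,0,0.014,0,0,0],[0.0912,0,0,0,0,0,0]]'
python3 - <<'E'
from h import *
f=grab("side"); cv2.imwrite("pics/k1.png",cv2.resize(f["color"][180:340,170:370],None,fx=4,fy=3.7))
E
```

```text
time_s: 4.65
ee_pos: [532.8, 196.5, 240.6]
ee_rot: [180.0, 0.1, 0.7]
force: [0.3, 0.4, -0.1]
gripper_width: 91.2
```

View pics/k1.png

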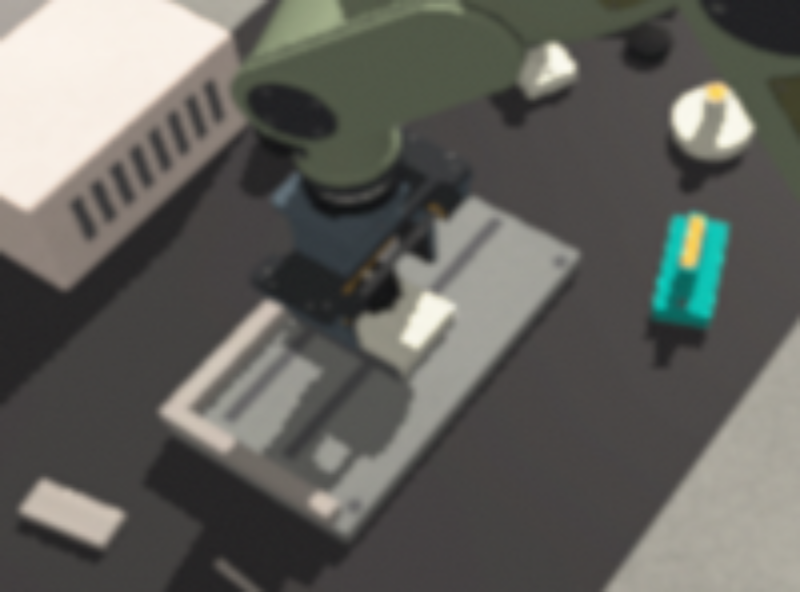

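The fingers straddle the knob at the jaw (about (395,300) in the crop). I'll close the grip lightly and then pull back.

```bash
python3 -m jog '[[0.03,0,0,0,0,0,0],[0.03,0,0,0,0,0,0],[0.03,0,0,0,0,0,0],[0.03,0,0,0,0,0,0],[0.03,0,0,0,0,0,0]]' 20
python3 -c "
from h import *;print(st())"
```

```text
time_s: 5.32
ee_pos: [532.9, 197.3, 240.7]
ee_rot: [180.0, -0.0, 0.7]
force: [0.3, 0.3, -0.4]
gripper_width: 44.1
{'time_s': np.float64(5.32), 'ee_pos': array([532.95, 197.29, 240.72]), 'ee_rot': array([179.99,  -0.  ,   0.73]), 'force': array([ 0.26,  0.31, -0.39]), 'torque': array([ 0.09, -0.02,  0.  ]), 'gripper_width': np.float64(44.09), 'qpos': array([ 1.9160e+01,  2.6360e+01,  1.0320e+02, -1.0000e-02,  5.0440e+01,
        1.0843e+02])}
```

```bash
python3 -m jog '[[0.03,0,0,0,0,0,0],[0.03,0,0,0,0,0,0],[0.03,0,0.005,0,0,0,0],[0.03,0,0.008,0,0,0,0],[0.03,0,0.012,0,0,0,0],[0.03,0,0.015,0,0,0,0],[0.03,0,0.015,0,0,0,0],[0.03,0,0.015,0,0,0,0]]' 20
```

```text
time_s: 6.32
ee_pos: [533.6, 127.6, 240.7]
ee_rot: [-179.9, 0.0, 0.7]
force: [-1.5, 4.9, -0.2]
gripper_width: 39.5
```

```bash
python3 -m jog '[[0.03,0,0.015,0,0,0,0],[0.03,0,0.012,0,0,0,0],[0.03,0,0.008,0,0,0,0],[0.03,0,0,0,0,0,0]]' 20
```

```text
time_s: 6.82
ee_pos: [534.0, 91.8, 240.7]
ee_rot: [180.0, 0.1, 0.7]
force: [-0.9, 1.1, 2.1]
gripper_width: 39.6
```

```bash
python3 -m jog '[[0.03,0,0.003,0,0,0,0],[0.03,0,0.003,0,0,0,0],[0.03,0,0,0,0,0,0]]' 20
```

```text
time_s: 7.2
ee_pos: [534.0, 88.3, 240.7]
ee_rot: [-179.7, 0.0, 0.6]
force: [-2.6, 13.6, 0.4]
gripper_width: 39.4
```

The jaw reached its open stop at knob y≈88.5. That puts the side fence at y≈357.5, which agrees with the camera. I'm releasing, lifting and going to M1.

```bash
python3 -m jog '[[0.03,0,-0.002,0,0,0,0],[0.0912,0,0,0,0,0,0],[0.0912,0,0,0,0,0,0],[0.0912,0,0,0,0,0,0],[0.0912,0,0,-0.03,0,0,0],[0.0912,0,0,-0.05,0,0,0],[0.0912,0,0,-0.05,0,0,0],[0.0912,0,0,0,0,0,0]]' 20
python3 - <<'E'
from h import *
print(st())
f=grab("top"); cv2.imwrite("pics/m2.png",rect(f,340,680,-500,-40,40,1.7)); 
P=cloud(f)
m=(P[...,0]>360)&(P[...,0]<660)&(P[...,1]>-500)&(P[...,1]<-60)&(P[...,2]>45)&(P[...,2]<75)
k,lab,stt,cen=cv2.connectedComponentsWithStats(m.astype(np.uint8))
for i in range(1,k):
    q=P[lab==i]
    if len(q)>15:
        c=q.mean(0); w,V=np.linalg.eigh(np.cov(q[:,:2].T)); print(len(q),c.round(),np.round(np.degrees(np.arctan2(V[1,1],V[0,1]))),np.sqrt(w).round(1))
E
```

```text
time_s: 8.2
ee_pos: [535.3, 88.1, 375.0]
ee_rot: [-180.0, -0.6, 0.7]
force: [0.4, 0.5, -0.6]
gripper_width: 91.4
{'time_s': np.float64(8.2), 'ee_pos': array([535.29,  88.11, 375.02]), 'ee_rot': array([-179.95,   -0.56,    0.71]), 'force': array([ 0.43,  0.51, -0.6 ]), 'torque': array([0.04, 0.02, 0.06]), 'gripper_width': np.float64(91.38), 'qpos': array([ 8.140e+00,  1.648e+01,  9.680e+01, -3.000e-02,  6.617e+01,
        9.744e+01])}
67 [ 611. -122.   59.] 152.0 [ 4.4 18.3]
70 [ 584. -252.   59.] -149.0 [ 4.5 17.5]
75 [ 549. -430.   58.] -170.0 [ 4.6 17.8]
70 [ 421. -273.   59.] 50.0 [ 4.5 17.2]
30 [ 419. -138.   59.] 173.0 [5.6 6. ]
130 [ 382. -390.   61.] 88.0 [11.3 12.2]
```

```bash
python3 -m jog '[[0.06,0.0145,0.0418,0,0,0,0],[0.06,0.0145,0.0418,0,0,0,0],[0.06,0.0145,0.0418,0,0,0,0],[0.06,0.0145,0.0418,0,0,0,0],[0.06,0.0145,0.0418,0,0,0,0],[0.06,0,0,0,0,0,0.167],[0.06,0,0,0.02,0,0,0.167],[0.06,0,0,0.04,0,0,0.167],[0.06,0,0,0,0,0,0]]' 30
```

```text
time_s: 9.38
ee_pos: [608.0, -119.7, 306.0]
ee_rot: [179.8, 0.6, -27.9]
force: [0.5, -0.6, 0.4]
gripper_width: 60.0
```

```bash
python3 -m jog '[[0.06,0.002,0,0.04,0,0,0],[0.06,0,0,0.035,0,0,0],[0.06,0,0,0.016,0,0,0],[0.06,0,0,0,0,0,0],[0.005,0,0,0,0,0,0],[0.005,0,0,0,0,0,0],[0.005,0,0,0,0,0,0],[0.005,0,0,0,0,0,0],[0.005,0,0,0,0,0,0]]' 30
```

```text
time_s: 10.5
ee_pos: [611.2, -120.7, 219.9]
ee_rot: [-180.0, -0.0, -28.0]
force: [0.8, 2.0, -0.7]
gripper_width: 13.7
```

```bash
python3 -m jog '[[0.005,0,0,-0.03,0,0,0],[0.005,0,0,-0.035,0,0,0],[0.005,0,0,0,0,0,-0.167],[0.005,0,0,0,0,0,-0.167],[0.005,0,0,0,0,0,-0.167],[0.005,0,0,0,0,0,0]]' 35
python3 - <<'E'
from h import *
f=grab("side"); cv2.imwrite("pics/g1.png",f["color"][60:300,180:460]); print(st())
E
```

```text
time_s: 11.25
ee_pos: [610.8, -120.7, 283.7]
ee_rot: [-180.0, 0.1, 0.6]
force: [0.1, 0.6, -5.3]
gripper_width: 13.9
{'time_s': np.float64(11.3), 'ee_pos': array([ 610.93, -120.69,  283.85]), 'ee_rot': array([-1.7998e+02,  1.1000e-01,  5.6000e-01]), 'force': array([-0.17,  1.5 , -4.  ]), 'torque': array([0.02, 0.09, 0.01]), 'gripper_width': np.float64(13.68), 'qpos': array([-1.223e+01,  2.793e+01,  9.276e+01, -1.000e-02,  5.943e+01,
        7.721e+01])}
```

View pics/g1.png

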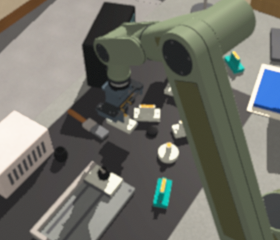

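The mount is held (width 13.7, weight about 4 N). The knob top is at z≈76, so I'm lifting higher before crossing it.

```bash
python3 -m jog '[[0.005,0,0,-0.04,0,0,0],[0.005,-0.0081,-0.0492,0,0,0,0],[0.005,-0.0081,-0.0492,0,0,0,0],[0.005,-0.0081,-0.0492,0,0,0,0],[0.005,-0.0081,-0.0492,0,0,0,0],[0.005,-0.0081,-0.0492,0,0,0,0],[0.005,-0.0081,-0.0492,0,0,0,0],[0.005,-0.0081,-0.0492,0,0,0,0],[0.005,-0.0081,-0.0492,0,0,0,0],[0.005,-0.0081,-0.0492,0,0,0,0],[0.005,0,0,0,0,0,0],[0.005,0,0,0,0,0,0]]' 35
python3 - <<'E'
from h import *
f=grab("side"); cv2.imwrite("pics/g2.png",cv2.resize(f["color"][180:340,170:370],None,fx=4,fy=3.7)); print(st())
E
```

```text
time_s: 12.8
ee_pos: [532.5, 320.9, 324.1]
ee_rot: [179.9, 0.1, 0.7]
force: [-0.4, -0.9, -3.5]
gripper_width: 13.9
{'time_s': np.float64(12.85), 'ee_pos': array([532.76, 320.37, 324.29]), 'ee_rot': array([1.7993e+02, 5.0000e-02, 6.4000e-01]), 'force': array([ 0.26,  0.86, -4.4 ]), 'torque': array([ 0.03, -0.02, -0.02]), 'gripper_width': np.float64(14.06), 'qpos': array([ 2.9970e+01,  2.5770e+01,  9.0020e+01, -4.0000e-02,  6.4280e+01,
        1.1935e+02])}
```

View pics/g2.png

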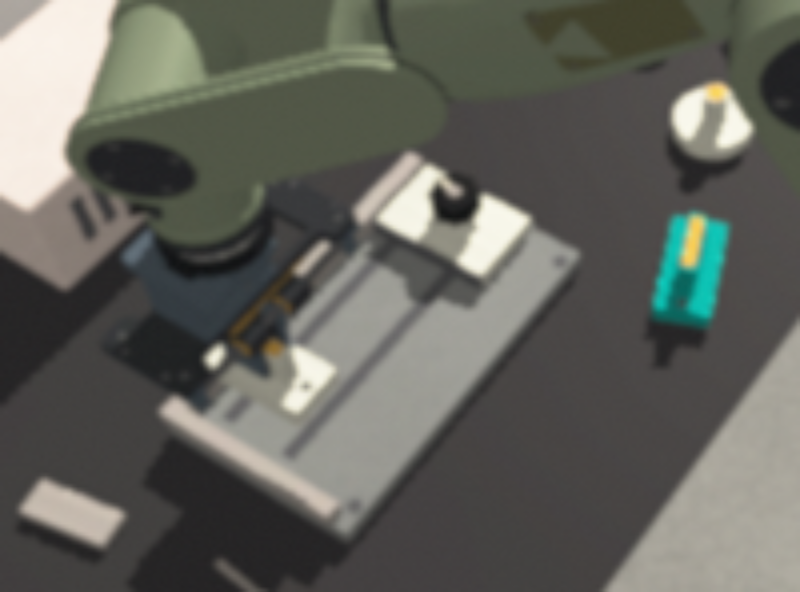

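```bash
python3 -m jog '[[0.005,0,0,0.03,0,0,0],[0.005,0,0,0.03,0,0,0],[0.005,0,0,0.015,0,0,0],[0.005,0,0,0.006,0,0,0],[0.005,0,0,0,0,0,0]]' 35
python3 -m jog '[[0.005,0,0,0.001,0,0,0],[0.005,0,0,0,0,0,0]]'
```

```text
time_s: 13.48
ee_pos: [533.2, 320.9, 244.1]
ee_rot: [-180.0, -0.0, 0.7]
force: [0.3, 0.0, -3.4]
gripper_width: 13.5
time_s: 13.72
ee_pos: [532.9, 321.2, 243.5]
ee_rot: [-180.0, -0.1, 0.7]
force: [0.2, 0.1, -4.8]
gripper_width: 13.4
```

```bash
python3 -m jog '[[0.005,0.004,-0.004,0.001,0,0,0],[0.005,0.003,-0.004,0,0,0,0],[0.005,0,0,0,0,0,0]]'
python3 -m jog '[[0.005,0.0015,0,0,0,0,0],[0.005,0,0,0,0,0,0]]'
python3 -m jog '[[0.005,0.0015,0,0,0,0,0],[0.005,0,0,0,0,0,0]]'
python3 -m jog '[[0.005,0,-0.0015,0,0,0,0],[0.005,0,0,0,0,0,0]]'
```

```text
time_s: 14.1
ee_pos: [540.0, 329.7, 241.7]
ee_rot: [-180.0, -0.0, 0.7]
force: [1.3, -0.8, -4.6]
gripper_width: 13.9
time_s: 14.35
ee_pos: [541.2, 329.1, 241.7]
ee_rot: [180.0, 0.0, 0.7]
force: [-0.0, -0.6, -4.1]
gripper_width: 13.6
time_s: 14.6
ee_pos: [542.8, 329.2, 241.7]
ee_rot: [180.0, -0.0, 0.7]
force: [-0.1, 0.3, -4.2]
gripper_width: 13.6
time_s: 14.85
ee_pos: [542.6, 330.9, 241.7]
ee_rot: [-180.0, -0.0, 0.7]
force: [-0.1, -0.2, -3.1]
gripper_width: 14.1
```

```bash
for i in 1 2 3; do python3 -m jog '[[0.005,0.001,-0.001,0,0,0,0],[0.005,0,0,0,0,0,0]]'; done
```

```text
time_s: 15.1
ee_pos: [543.3, 331.7, 241.5]
ee_rot: [180.0, 0.1, 0.7]
force: [-1.6, -1.1, -3.5]
gripper_width: 13.7
time_s: 15.35
ee_pos: [543.8, 332.4, 241.3]
ee_rot: [179.9, 0.2, 0.7]
force: [-4.9, -1.5, -2.2]
gripper_width: 13.8
time_s: 15.6
ee_pos: [544.3, 333.1, 241.0]
ee_rot: [179.8, 0.3, 0.7]
force: [-6.0, -2.8, -3.1]
gripper_width: 13.5
```

```bash
for i in 1 2 ; do python3 -m jog '[[0.005,0,-0.001,0,0,0,0],[0.005,0,0,0,0,0,0]]'; done;  python3 -m jog '[[0.005,0,0,0.001,0,0,0],[0.005,0,0,0,0,0,0]]'
```

```text
time_s: 15.85
ee_pos: [544.3, 334.1, 240.8]
ee_rot: [179.8, 0.3, 0.7]
force: [-6.1, -3.2, -3.8]
gripper_width: 13.8
time_s: 16.1
ee_pos: [544.3, 335.1, 240.7]
ee_rot: [179.8, 0.3, 0.7]
force: [-6.2, -2.9, -4.0]
gripper_width: 13.3
time_s: 16.35
ee_pos: [544.2, 335.1, 240.2]
ee_rot: [179.9, 0.3, 0.7]
force: [-6.7, -1.7, -1.8]
gripper_width: 13.8
```

```bash
for i in 1 2 3 ; do python3 -m jog '[[0.005,0,-0.001,0,0,0,0],[0.005,0,0,0,0,0,0]]'; done
```

```text
time_s: 16.6
ee_pos: [544.3, 335.5, 240.2]
ee_rot: [179.8, 0.3, 0.7]
force: [-6.8, -5.1, -0.3]
gripper_width: 13.8
time_s: 16.85
ee_pos: [544.3, 335.8, 240.3]
ee_rot: [179.7, 0.3, 0.7]
force: [-5.7, -7.4, 0.1]
gripper_width: 13.8
time_s: 17.1
ee_pos: [544.3, 336.2, 240.3]
ee_rot: [179.6, 0.3, 0.7]
force: [-6.4, -10.6, 1.7]
gripper_width: 13.7
```

Contact felt on both fences, with the mount's origin at about (544,335). Releasing.

```bash
python3 -m jog '[[0.04,0,0,0,0,0,0],[0.04,0,0,0,0,0,0],[0.04,0,0,-0.03,0,0,0],[0.06,0,0,-0.04,0,0,0],[0.06,0.0,0.05,0,0,0,0],[0.06,0,0.055,0,0,0,0],[0.06,0,0.055,0,0,0,0],[0.06,0,0.055,0,0,0,0],[0.06,0,0.055,0,0,0,0],[0.06,0,0.055,0,0,0,0]]' 35
python3 - <<'E'
from h import *
print(st())
f=grab("side"); cv2.imwrite("pics/p1.png",rect(f,420,640,20,420,40,2))
def webs(f,x0,x1,y0,y1,z0,z1):
    P=cloud(f)
    m=(P[...,0]>x0)&(P[...,0]<x1)&(P[...,1]>y0)&(P[...,1]<y1)&(P[...,2]>z0)&(P[...,2]<z1)
    k,lab,stt,cen=cv2.connectedComponentsWithStats(m.astype(np.uint8))
    for i in range(1,k):
        q=P[lab==i]
        if len(q)>15:
            c=q.mean(0); w,V=np.linalg.eigh(np.cov(q[:,:2].T)); print(len(q),c.round(1),np.round(np.degrees(np.arctan2(V[1,1],V[0,1])),1),np.sqrt(w).round(1))
webs(f,440,640,40,400,65,95)
f=grab("top");cv2.imwrite("pics/p1t.png",rect(f,420,640,20,420,40,2))
webs(f,440,640,40,400,65,95); print("m");webs(f,360,660,-500,-60,45,75)
E
cat >> h.py <<'E'
def webs(f,x0,x1,y0,y1,z0,z1):
    P=cloud(f)
    m=(P[...,0]>x0)&(P[...,0]<x1)&(P[...,1]>y0)&(P[...,1]<y1)&(P[...,2]>z0)&(P[...,2]<z1)
    k,lab,stt,cen=cv2.connectedComponentsWithStats(m.astype(np.uint8))
    for i in range(1,k):
        q=P[lab==i]
        if len(q)>15:
            c=q.mean(0); w,V=np.linalg.eigh(np.cov(q[:,:2].T)); print(len(q),c.round(1),np.round(np.degrees(np.arctan2(V[1,1],V[0,1])),1),np.sqrt(w).round(1))
E
```

```text
time_s: 18.35
ee_pos: [550.5, 12.3, 312.0]
ee_rot: [180.0, -0.3, 0.8]
force: [0.4, -0.6, 0.8]
gripper_width: 60.0
{'time_s': np.float64(18.35), 'ee_pos': array([550.46,  12.27, 311.98]), 'ee_rot': array([180.  ,  -0.29,   0.76]), 'force': array([ 0.38, -0.64,  0.76]), 'torque': array([-0.02, -0.02, -0.  ]), 'gripper_width': np.float64(59.96), 'qpos': array([8.0000e-02, 2.0420e+01, 1.0087e+02, 0.0000e+00, 5.8420e+01,
       8.9320e+01])}
118 [532.3  92.6  73.7] 171.6 [10.7 11. ]
113 [540.7 336.4  75. ] -178.7 [ 4.6 18.3]
76 [541.8 331.3  78.4] 180.0 [ 4.5 17.2]
29 [525.1  79.8  77.4] 126.9 [4.9 6.9]
m
73 [ 583.6 -252.6   58. ] -149.8 [ 4.5 17.9]
73 [ 549.  -430.1   58.4] -171.2 [ 4.5 17.9]
72 [ 420.8 -273.    58.6] 49.2 [ 4.5 17.6]
29 [ 418.2 -138.4   59.9] 140.5 [5.6 5.8]
131 [ 381.9 -390.3   61.1] 90.7 [11.3 12.3]
```

View pics/p1.png

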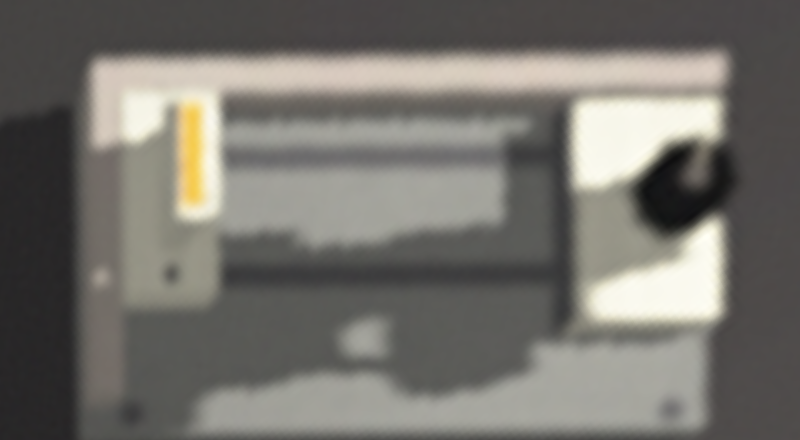

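View pics/p1t.png

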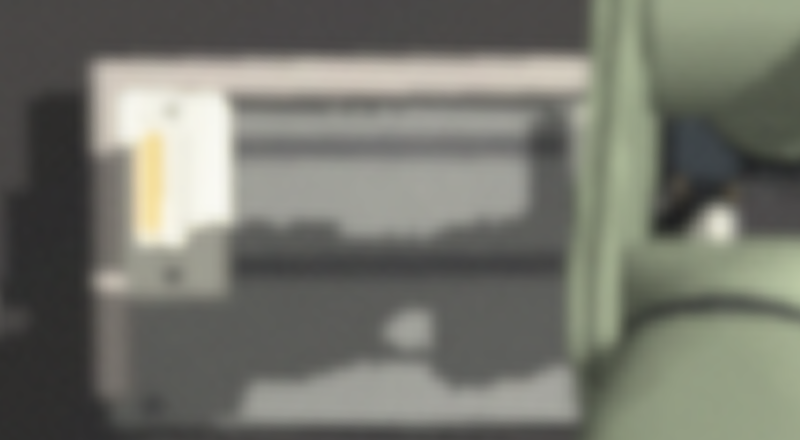

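```bash
python3 -m jog '[[0.06,0.0059,0.0527,0,0,0,0],[0.06,0.0059,0.0527,0,0,0,0],[0.06,0.0059,0.0527,0,0,0,0],[0.06,0.0059,0.0527,0,0,0,0],[0.06,0.0059,0.0527,0,0,0,0],[0.06,0,0,0,0,0,-0.176],[0.06,0,0,0,0,0,-0.176],[0.06,0,0,0.01,0,0,-0.176],[0.06,0,0,0.03,0,0,0],[0.06,0,0,0,0,0,0]]' 35
```

```text
time_s: 19.7
ee_pos: [582.7, -248.4, 269.3]
ee_rot: [-179.9, 0.1, 31.0]
force: [0.5, -0.5, -0.4]
gripper_width: 59.9
```

```bash
python3 -m jog '[[0.06,-0.0015,0.0026,0.03,0,0,0],[0.06,0,0,0.02,0,0,0],[0.06,0,0,0.005,0,0,0],[0.06,0,0,0,0,0,0],[0.005,0,0,0,0,0,0],[0.005,0,0,0,0,0,0],[0.005,0,0,0,0,0,0],[0.005,0,0,0,0,0,0],[0.005,0,0,0,0,0,0]]' 35
```

```text
time_s: 20.82
ee_pos: [582.5, -252.5, 215.8]
ee_rot: [180.0, -0.0, 31.0]
force: [0.3, -0.4, 2.6]
gripper_width: 13.8
```

```bash
python3 -m jog '[[0.005,0,0,-0.03,0,0,0],[0.005,0,0,-0.04,0,0,0],[0.005,0,0,-0.04,0,0,0],[0.005,0,0,0,0,0,0.1763],[0.005,0,0,0,0,0,0.1763],[0.005,0,0,0,0,0,0.1763],[0.005,0,0,0,0,0,0]]' 35
python3 -m jog '[[0.005,-0.0041,-0.0533,0,0,0,0],[0.005,-0.0041,-0.0533,0,0,0,0],[0.005,-0.0041,-0.0533,0,0,0,0],[0.005,-0.0041,-0.0533,0,0,0,0],[0.005,-0.0041,-0.0533,0,0,0,0],[0.005,-0.0041,-0.0533,0,0,0,0],[0.005,-0.0041,-0.0533,0,0,0,0],[0.005,-0.0041,-0.0533,0,0,0,0],[0.005,-0.0041,-0.0533,0,0,0,0],[0.005,-0.0041,-0.0533,0,0,0,0],[0.005,0,0,0,0,0,0],[0.005,0,0,0,0,0,0]]' 35
```

```text
time_s: 21.7
ee_pos: [582.2, -252.2, 324.9]
ee_rot: [-180.0, 0.1, 0.8]
force: [0.0, 0.4, -3.5]
gripper_width: 14.4
time_s: 23.2
ee_pos: [535.0, 280.0, 325.1]
ee_rot: [179.9, 0.1, 0.8]
force: [0.1, -0.2, -4.3]
gripper_width: 14.0
```

```bash
python3 -m jog '[[0.005,0,0,0.03,0,0,0],[0.005,0,0,0.03,0,0,0],[0.005,0,0,0.018,0,0,0],[0.005,0,0,0.008,0,0,0],[0.005,0,0,0,0,0,0]]' 35
python3 -m jog '[[0.005,0.004,-0.002,0.001,0,0,0],[0.005,0.003,-0.002,0,0,0,0],[0.005,0,0,0,0,0,0]]'
for i in 1 2 3 4; do python3 -m jog '[[0.005,0.001,-0.001,0,0,0,0],[0.005,0,0,0,0,0,0]]'; done
```

```text
time_s: 23.82
ee_pos: [535.5, 279.3, 239.6]
ee_rot: [180.0, 0.0, 0.6]
force: [-0.7, 0.5, -3.3]
gripper_width: 13.6
time_s: 24.2
ee_pos: [541.6, 284.1, 238.8]
ee_rot: [179.9, 0.2, 0.7]
force: [-4.4, -1.2, -0.9]
gripper_width: 14.1
time_s: 24.45
ee_pos: [542.0, 284.9, 238.4]
ee_rot: [179.9, 0.3, 0.7]
force: [-6.1, -2.0, -0.6]
gripper_width: 13.8
time_s: 24.7
ee_pos: [542.5, 285.6, 238.1]
ee_rot: [179.8, 0.4, 0.6]
force: [-7.5, -3.2, -0.6]
gripper_width: 13.9
time_s: 24.95
ee_pos: [542.9, 286.4, 237.8]
ee_rot: [179.8, 0.5, 0.6]
force: [-9.3, -3.5, -0.7]
gripper_width: 13.8
time_s: 25.2
ee_pos: [543.3, 287.1, 237.6]
ee_rot: [179.7, 0.6, 0.6]
force: [-11.1, -3.8, -0.5]
gripper_width: 13.7
```

```bash
python3 -m jog '[[0.005,-0.002,-0.001,0,0,0,0],[0.005,0,0,0,0,0,0]]'; for i in 1 2 ; do python3 -m jog '[[0.005,0,-0.001,0,0,0,0],[0.005,0,0,0,0,0,0]]'; done; python3 -m jog '[[0.005,0,0,0.002,0,0,0],[0.005,0,0,0,0,0,0]]'
```

```text
time_s: 25.45
ee_pos: [542.5, 287.7, 237.5]
ee_rot: [179.7, 0.4, 0.7]
force: [-5.4, -6.3, -3.3]
gripper_width: 13.7
time_s: 25.7
ee_pos: [542.6, 288.1, 237.5]
ee_rot: [179.6, 0.4, 0.7]
force: [-6.2, -9.0, -1.7]
gripper_width: 13.9
time_s: 25.95
ee_pos: [542.6, 288.4, 237.6]
ee_rot: [179.5, 0.4, 0.7]
force: [-5.0, -11.0, -1.1]
gripper_width: 13.7
time_s: 26.2
ee_pos: [542.5, 288.4, 236.3]
ee_rot: [179.5, 0.4, 0.7]
force: [-6.1, -13.1, 2.5]
gripper_width: 13.5
```

```bash
python3 -m jog '[[0.005,0,0.001,0.001,0,0,0],[0.005,0,0,0,0,0,0]]'
python3 -m jog '[[0.04,0,0,0,0,0,0],[0.04,0,0,0,0,0,0],[0.04,0,0,-0.03,0,0,0],[0.04,0,0,-0.045,0,0,0],[0.06,0.0,0.05,0,0,0,0],[0.06,0,0.055,0,0,0,0],[0.06,0,0.055,0,0,0,0],[0.06,0,0.055,0,0,0,0],[0.06,0,0.055,0,0,0,0],[0.06,0,0.055,0,0,0,0]]' 35
python3 - <<'E'
from h import *
f=grab("side"); cv2.imwrite("pics/p2.png",rect(f,420,640,20,420,40,2))
webs(f,440,640,40,400,65,95)
f=grab("top");cv2.imwrite("pics/p2t.png",rect(f,420,640,20,420,40,2))
webs(f,440,640,40,400,65,95); print("m");webs(f,360,660,-500,-60,45,75)
E
```

```text
time_s: 26.45
ee_pos: [542.4, 288.0, 236.2]
ee_rot: [179.6, 0.4, 0.7]
force: [-8.9, -11.1, 6.2]
gripper_width: 13.8
time_s: 27.7
ee_pos: [548.7, -36.3, 311.7]
ee_rot: [180.0, -0.2, 0.7]
force: [0.6, 0.8, -1.2]
gripper_width: 59.9
118 [532.3  92.3  73.4] 143.9 [10.7 10.9]
104 [541.3 288.8  75.5] -179.1 [ 4.4 18.2]
109 [541.3 336.4  75.2] -178.4 [ 4.5 18.2]
80 [542.1 283.7  78.5] -178.7 [ 4.7 17.8]
77 [541.8 331.1  78.4] 179.9 [ 4.6 16.9]
97 [534.6  88.7  76.3] -175.2 [ 9.7 10.8]
m
76 [ 548.7 -429.7   58.7] -171.1 [ 4.9 17.8]
72 [ 421.  -272.7   59.3] 49.8 [ 4.5 17.4]
30 [ 418.4 -138.3   60.8] 175.4 [5.5 6. ]
131 [ 382.  -390.3   61.1] 85.9 [11.3 12.4]
```

View pics/p2.png

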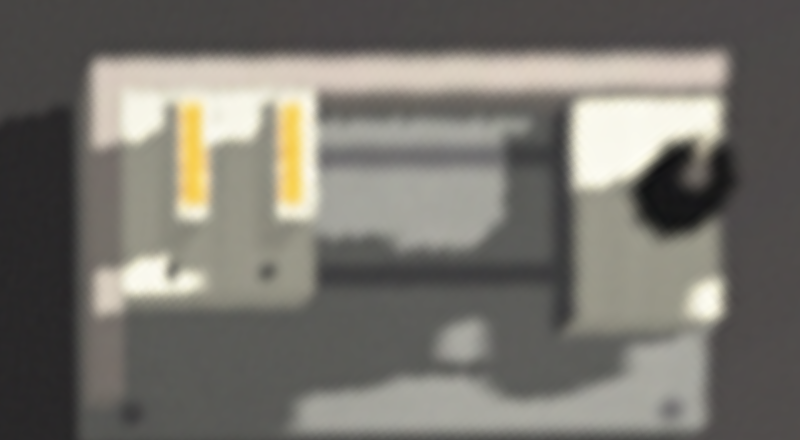

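```bash
python3 -m jog '[[0.06,-0.0263,0.0466,0,0,0,0],[0.06,-0.0263,0.0466,0,0,0,0],[0.06,-0.0263,0.0466,0,0,0,0],[0.06,-0.0263,0.0466,0,0,0,0],[0.06,-0.0263,0.0466,0,0,0,0],[0.06,0,0,0,0,0,-0.1668],[0.06,0,0,0,0,0,-0.1668],[0.06,0,0,0,0,0,-0.1668],[0.06,0,0,0,0,0,-0.1668],[0.06,0,0,0.01,0,0,-0.1668],[0.06,0,0,0.03,0,0,0],[0.06,0,0,0,0,0,0]]' 35
```

```text
time_s: 29.3
ee_pos: [419.5, -268.4, 269.8]
ee_rot: [-179.9, 0.0, 48.5]
force: [-0.7, -0.4, -0.6]
gripper_width: 60.0
```

```bash
python3 -m jog '[[0.06,-0.002,0.003,0.03,0,0,0],[0.06,0,0,0.02,0,0,0],[0.06,0,0,0.005,0,0,0],[0.06,0,0,0,0,0,0],[0.005,0,0,0,0,0,0],[0.005,0,0,0,0,0,0],[0.005,0,0,0,0,0,0],[0.005,0,0,0,0,0,0],[0.005,0,0,0,0,0,0]]' 35
```

```text
time_s: 30.42
ee_pos: [420.2, -272.9, 215.9]
ee_rot: [179.9, 0.0, 48.5]
force: [1.4, -1.4, 1.6]
gripper_width: 14.2
```

```bash
python3 -m jog '[[0.005,0,0,-0.03,0,0,0],[0.005,0,0,-0.04,0,0,0],[0.005,0,0,-0.04,0,0,0],[0.005,0,0,0,0,0,0.1668],[0.005,0,0,0,0,0,0.1668],[0.005,0,0,0,0,0,0.1668],[0.005,0,0,0,0,0,0.1668],[0.005,0,0,0,0,0,0.1668],[0.005,0,0,0,0,0,0]]' 35
python3 -m jog '[[0.005,0.012,-0.0504,0,0,0,0],[0.005,0.012,-0.0504,0,0,0,0],[0.005,0.012,-0.0504,0,0,0,0],[0.005,0.012,-0.0504,0,0,0,0],[0.005,0.012,-0.0504,0,0,0,0],[0.005,0.012,-0.0504,0,0,0,0],[0.005,0.012,-0.0504,0,0,0,0],[0.005,0.012,-0.0504,0,0,0,0],[0.005,0.012,-0.0504,0,0,0,0],[0.005,0.012,-0.0504,0,0,0,0],[0.005,0,0,0,0,0,0],[0.005,0,0,0,0,0,0]]' 35
```

```text
time_s: 31.55
ee_pos: [419.7, -272.5, 324.9]
ee_rot: [-179.9, 0.1, 0.8]
force: [0.3, 0.5, -4.2]
gripper_width: 13.9
time_s: 33.05
ee_pos: [533.7, 232.5, 324.8]
ee_rot: [179.9, 0.1, 0.8]
force: [-0.1, -0.9, -3.7]
gripper_width: 13.8
```

```bash
python3 -m jog '[[0.005,0,0,0.03,0,0,0],[0.005,0,0,0.03,0,0,0],[0.005,0,0,0.018,0,0,0],[0.005,0,0,0.008,0,0,0],[0.005,0,0,0,0,0,0]]' 35
python3 -m jog '[[0.005,0.004,-0.002,0.001,0,0,0],[0.005,0.002,-0.002,0,0,0,0],[0.005,0,0,0,0,0,0]]'
for i in 1 2 3; do python3 -m jog '[[0.005,0.001,-0.001,0,0,0,0],[0.005,0,0,0,0,0,0]]'; done
```

```text
time_s: 33.67
ee_pos: [534.2, 231.8, 239.6]
ee_rot: [180.0, 0.0, 0.6]
force: [-0.7, 0.9, -4.2]
gripper_width: 13.9
time_s: 34.05
ee_pos: [540.5, 237.0, 239.2]
ee_rot: [-180.0, -0.1, 0.7]
force: [-0.4, -0.5, -3.8]
gripper_width: 13.8
time_s: 34.3
ee_pos: [541.1, 237.8, 238.7]
ee_rot: [180.0, -0.0, 0.7]
force: [0.5, 0.4, -3.8]
gripper_width: 14.1
time_s: 34.55
ee_pos: [542.0, 238.6, 238.6]
ee_rot: [180.0, 0.0, 0.7]
force: [-1.2, -1.6, -3.2]
gripper_width: 13.9
time_s: 34.8
ee_pos: [542.7, 239.0, 238.4]
ee_rot: [179.9, 0.1, 0.7]
force: [-1.2, -5.1, -2.7]
gripper_width: 13.7
```

```bash
for i in 1 2 3; do python3 -m jog '[[0.005,0.001,0,0,0,0,0],[0.005,0,0,0,0,0,0]]'; done;python3 -m jog '[[0.005,0.001,-0.001,0.002,0,0,0],[0.005,0,0,0,0,0,0]]'
```

```text
time_s: 35.05
ee_pos: [543.5, 239.0, 238.2]
ee_rot: [179.9, 0.2, 0.7]
force: [-1.6, -4.8, -3.9]
gripper_width: 13.5
time_s: 35.3
ee_pos: [544.0, 239.1, 238.3]
ee_rot: [179.9, 0.3, 0.6]
force: [-3.4, -4.4, -2.0]
gripper_width: 13.9
time_s: 35.55
ee_pos: [544.4, 239.1, 238.3]
ee_rot: [179.9, 0.4, 0.6]
force: [-6.6, -4.3, -0.3]
gripper_width: 13.7
time_s: 35.8
ee_pos: [544.8, 239.5, 236.3]
ee_rot: [179.8, 0.5, 0.6]
force: [-9.2, -6.9, 2.3]
gripper_width: 13.7
```

```bash
python3 -m jog '[[0.005,0,0,0.001,0,0,0],[0.005,0,0,0,0,0,0],[0.04,0,0,0,0,0,0],[0.04,0,0,0,0,0,0],[0.04,0,0,-0.03,0,0,0],[0.04,0,0,-0.045,0,0,0],[0.06,0.0,0.05,0,0,0,0],[0.06,0,0.055,0,0,0,0],[0.06,0,0.055,0,0,0,0],[0.06,0,0.055,0,0,0,0],[0.06,0,0.055,0,0,0,0],[0.06,0,0.055,0,0,0,0]]' 35
python3 - <<'E'
from h import *
f=grab("side"); cv2.imwrite("pics/p3.png",rect(f,420,640,20,420,40,2))
webs(f,440,640,40,400,65,95)
f=grab("top");cv2.imwrite("pics/p3t.png",rect(f,420,640,20,420,40,2))
webs(f,440,640,40,400,65,95); print("m");webs(f,360,660,-500,-60,45,75)
E
```

```text
time_s: 37.3
ee_pos: [551.5, -85.8, 311.5]
ee_rot: [180.0, -0.2, 0.7]
force: [0.7, 0.6, 0.8]
gripper_width: 60.3
118 [532.4  92.6  73.9] 175.2 [10.7 11.1]
104 [541.2 241.1  75.5] -179.3 [ 4.6 18.8]
109 [541.4 288.9  75.1] -179.0 [ 4.7 17.8]
109 [540.7 336.5  75.4] -179.1 [ 4.4 18.3]
79 [543.4 283.8  78. ] 179.7 [ 4.7 17.5]
76 [543.  236.   79.4] -179.9 [ 4.8 17. ]
77 [542.4 331.2  78.8] 179.4 [ 4.6 17. ]
101 [534.4  87.5  77.2] -141.1 [10.1 10.9]
m
72 [ 548.8 -430.2   58.7] -170.6 [ 4.5 17.9]
30 [ 418.5 -138.3   60.1] 176.7 [5.5 5.8]
130 [ 381.8 -390.4   60.7] 91.7 [11.2 12.3]
```

View pics/p3.png

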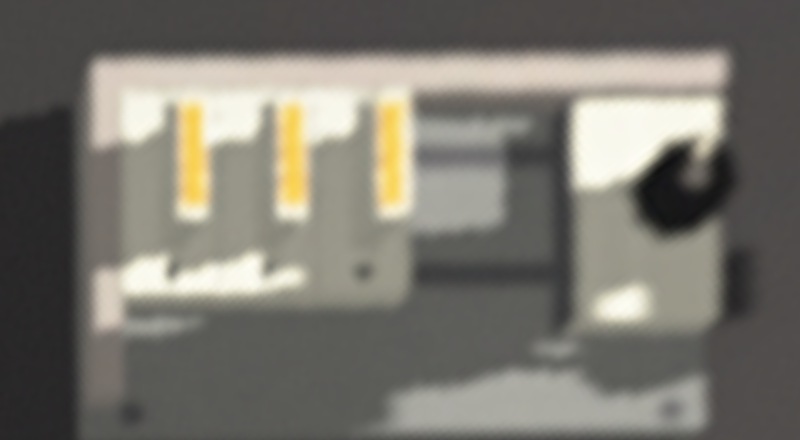

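```bash
python3 -m jog '[[0.06,-0.001,0.0495,0,0,0,0],[0.06,-0.001,0.0495,0,0,0,0],[0.06,-0.001,0.0495,0,0,0,0],[0.06,-0.001,0.0495,0,0,0,0],[0.06,-0.001,0.0495,0,0,0,0],[0.06,-0.001,0.0495,0,0,0,0],[0.06,-0.001,0.0495,0,0,0,0],[0.06,0,0,0,0,0,-0.077],[0.06,0,0,0.01,0,0,-0.077],[0.06,0,0,0.03,0,0,0],[0.06,0,0,0,0,0,0]]' 35
```

```text
time_s: 38.78
ee_pos: [548.2, -429.8, 268.6]
ee_rot: [-179.8, 0.1, 9.5]
force: [-0.3, -0.0, -1.1]
gripper_width: 60.0
```

```bash
python3 -m jog '[[0.06,0,0,0.03,0,0,0],[0.06,0,0,0.02,0,0,0],[0.06,0,0,0.004,0,0,0],[0.06,0,0,0,0,0,0],[0.005,0,0,0,0,0,0],[0.005,0,0,0,0,0,0],[0.005,0,0,0,0,0,0],[0.005,0,0,0,0,0,0],[0.005,0,0,0,0,0,0]]' 35
```

```text
time_s: 39.9
ee_pos: [547.9, -430.6, 216.8]
ee_rot: [-180.0, 0.0, 9.5]
force: [0.7, 0.0, -1.3]
gripper_width: 14.1
```

```bash
python3 -m jog '[[0.005,0,0,-0.03,0,0,0],[0.005,0,0,-0.04,0,0,0],[0.005,0,0,-0.04,0,0,0],[0.005,0,0,0,0,0,0.077],[0.005,0,0,0,0,0,0.077],[0.005,0,0,0,0,0,0]]' 35
python3 -m jog '[[0.005,-0.0005,-0.0512,0,0,0,0],[0.005,-0.0005,-0.0512,0,0,0,0],[0.005,-0.0005,-0.0512,0,0,0,0],[0.005,-0.0005,-0.0512,0,0,0,0],[0.005,-0.0005,-0.0512,0,0,0,0],[0.005,-0.0005,-0.0512,0,0,0,0],[0.005,-0.0005,-0.0512,0,0,0,0],[0.005,-0.0005,-0.0512,0,0,0,0],[0.005,-0.0005,-0.0512,0,0,0,0],[0.005,-0.0005,-0.0512,0,0,0,0],[0.005,-0.0005,-0.0512,0,0,0,0],[0.005,-0.0005,-0.0512,0,0,0,0]]' 35
python3 -m jog '[[0.005,0,0,0,0,0,0],[0.005,0,0,0,0,0,0]]'
```

```text
time_s: 40.65
ee_pos: [547.7, -430.5, 325.5]
ee_rot: [-179.9, 0.1, 0.7]
force: [-0.1, 0.2, -4.3]
gripper_width: 13.7
time_s: 42.15
ee_pos: [534.4, 185.2, 326.3]
ee_rot: [180.0, 0.0, 0.8]
force: [1.4, 0.1, -4.1]
gripper_width: 13.8
time_s: 42.4
ee_pos: [534.5, 183.4, 326.1]
ee_rot: [179.9, 0.1, 0.8]
force: [0.7, -1.6, -4.1]
gripper_width: 13.8
```

```bash
python3 -m jog '[[0.005,0,0,0.03,0,0,0],[0.005,0,0,0.03,0,0,0],[0.005,0,0,0.018,0,0,0],[0.005,0,0,0.008,0,0,0],[0.005,0,0,0,0,0,0]]' 35
python3 -m jog '[[0.005,0.004,-0.002,0.001,0,0,0],[0.005,0.002,-0.002,0,0,0,0],[0.005,0,0,0,0,0,0]]'
for i in 1 2 3 4; do python3 -m jog '[[0.005,0.001,-0.001,0,0,0,0],[0.005,0,0,0,0,0,0]]'; done
```

```text
time_s: 43.02
ee_pos: [534.9, 182.7, 240.6]
ee_rot: [180.0, 0.0, 0.6]
force: [0.1, 0.3, -3.8]
gripper_width: 13.6
time_s: 43.4
ee_pos: [541.1, 187.9, 240.2]
ee_rot: [-180.0, -0.1, 0.7]
force: [0.1, -0.4, -4.8]
gripper_width: 13.6
time_s: 43.65
ee_pos: [541.7, 188.7, 239.8]
ee_rot: [180.0, -0.0, 0.7]
force: [-0.0, 0.1, -4.3]
gripper_width: 14.1
time_s: 43.9
ee_pos: [542.5, 189.6, 239.6]
ee_rot: [180.0, 0.0, 0.7]
force: [-0.5, -0.5, -4.0]
gripper_width: 13.5
time_s: 44.15
ee_pos: [543.0, 190.4, 239.4]
ee_rot: [179.9, 0.2, 0.7]
force: [-3.7, -1.2, -2.7]
gripper_width: 14.1
time_s: 44.4
ee_pos: [543.4, 191.0, 239.2]
ee_rot: [179.9, 0.3, 0.7]
force: [-6.3, -4.2, -1.6]
gripper_width: 13.8
```

```bash
python3 -m jog '[[0.005,0.0005,-0.001,0.001,0,0,0],[0.005,0,0,0.001,0,0,0],[0.005,0,0,0,0,0,0]]'; python3 -m jog '[[0.005,0,0,0.0015,0,0,0],[0.005,0,0,0,0,0,0]]'
```

```text
time_s: 44.78
ee_pos: [543.6, 191.4, 237.5]
ee_rot: [179.8, 0.3, 0.7]
force: [-7.6, -6.5, 1.9]
gripper_width: 13.9
time_s: 45.02
ee_pos: [543.5, 191.3, 237.0]
ee_rot: [179.8, 0.3, 0.7]
force: [-9.9, -6.7, 7.7]
gripper_width: 14.2
```

```bash
python3 -m jog '[[0.04,0,0,0,0,0,0],[0.04,0,0,0,0,0,0],[0.04,0,0,-0.03,0,0,0],[0.04,0,0,-0.045,0,0,0],[0.0912,0,0.05,-0.03,0,0,0],[0.0912,-0.008,0.053,0,0,0,0],[0.0912,0,0,0,0,0,-0.185],[0.0912,0,0,0,0,0,-0.185],[0.0912,0,0,0,0,0,-0.185],[0.0912,0,0,0,0,0,-0.185],[0.0912,0,0,0,0,0,-0.185],[0.0912,0,0,0,0,0,-0.185]]' 20
python3 -m jog '[[0.0912,0,0,0,0,0,-0.185],[0.0912,0,0,0,0,0,-0.185],[0.0912,0,0,0,0,0,-0.185],[0.0912,0,0,0,0,0,-0.185],[0.0912,0,0,0,0,0,-0.185],[0.0912,0,0,0,0,0,-0.185],[0.0912,0,0,0,0,0,-0.185],[0.0912,0,0,0,0,0,-0.185],[0.0912,0,0,0,0,0,-0.185],[0.0912,0,0,0,0,0,-0.185],[0.0912,0,0,0,0,0,-0.185],[0.0912,0,0,0,0,0,0]]' 20
python3 - <<'E'
from h import *
f=grab("side"); cv2.imwrite("pics/p4.png",rect(f,420,640,20,420,40,2)); print(st())
webs(f,440,640,40,400,65,95)
E
```

```text
time_s: 46.52
ee_pos: [539.1, 89.8, 341.8]
ee_rot: [179.9, -0.1, 64.6]
force: [0.4, 0.6, -0.6]
gripper_width: 91.4
time_s: 48.02
ee_pos: [538.9, 89.8, 341.7]
ee_rot: [180.0, 0.1, -179.2]
force: [0.0, -0.0, -0.9]
gripper_width: 91.2
{'time_s': np.float64(48.08), 'ee_pos': array([538.8 ,  89.75, 341.63]), 'ee_rot': array([ 1.7999e+02,  1.0000e-01, -1.7931e+02]), 'force': array([-0.39,  0.09, -0.56]), 'torque': array([ 0.05, -0.12, -0.03]), 'gripper_width': np.float64(91.27), 'qpos': array([  8.25,  18.49,  99.04,   0.  ,  62.37, -82.44])}
119 [532.2  92.3  73.2] 141.4 [10.6 11. ]
100 [540.7 193.3  75.4] -179.9 [ 4.6 18.4]
103 [541.2 241.   75.5] -179.7 [ 4.5 18.5]
106 [540.3 288.8  76. ] -179.3 [ 4.4 18.1]
111 [540.2 336.5  75.5] -179.7 [ 4.5 18.2]
```

View pics/p4.png

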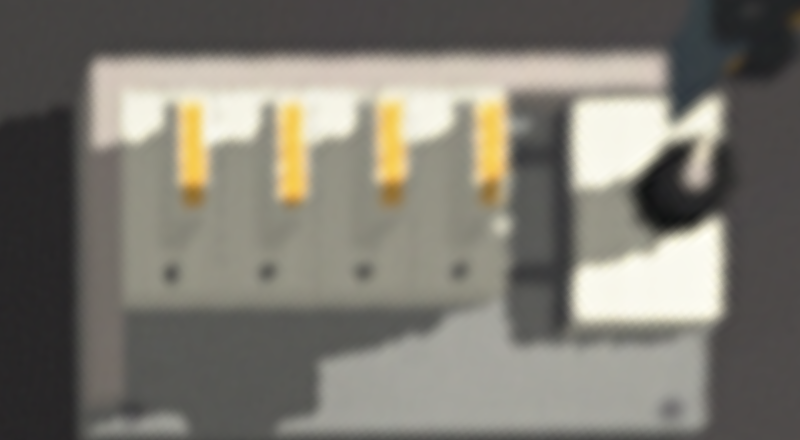

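All four mounts stand in a closed row flush with the back fence, with webs at y≈336, 289, 241 and 193 and x equal within 1 mm. Next I'll grip the knob and bring the jaw up.

```bash
python3 -m jog '[[0.0912,0.0048,-0.001,0.04,0,0,0],[0.0912,0,0,0.04,0,0,0],[0.0912,0,0,0.016,0,0,0],[0.0912,0,0,0.005,0,0,0],[0.03,0,0,0,0,0,0],[0.03,0,0,0,0,0,0],[0.03,0,0,0,0,0,0],[0.03,0,0,0,0,0,0],[0.03,0,0,0,0,0,0],[0.03,0,0,0,0,0,0],[0.03,0,0,0,0,0,0]]' 25
```

```text
time_s: 49.45
ee_pos: [533.6, 89.1, 240.4]
ee_rot: [179.9, 0.0, -179.2]
force: [-1.4, 5.1, 1.5]
gripper_width: 39.4
```

```bash
python3 -m jog '[[0.03,0,0.006,0,0,0,0],[0.03,0,0.008,0,0,0,0],[0.03,0,0.008,0,0,0,0],[0.03,0,0.006,0,0,0,0],[0.03,0,0,0,0,0,0]]' 25
for i in 1 2 3 4; do python3 -m jog '[[0.03,0,0.001,0,0,0,0],[0.03,0,0,0,0,0,0]]'; done
```

```text
time_s: 50.08
ee_pos: [533.3, 116.3, 240.4]
ee_rot: [-179.9, 0.0, -179.1]
force: [0.4, -3.3, 2.6]
gripper_width: 39.8
time_s: 50.32
ee_pos: [533.3, 117.1, 240.4]
ee_rot: [-179.9, 0.0, -179.1]
force: [0.5, -4.4, 3.2]
gripper_width: 39.6
time_s: 50.58
ee_pos: [533.3, 118.2, 240.4]
ee_rot: [-180.0, 0.0, -179.1]
force: [0.5, -4.8, 3.9]
gripper_width: 39.4
time_s: 50.82
ee_pos: [533.3, 119.3, 240.4]
ee_rot: [-180.0, 0.0, -179.1]
force: [0.8, -4.8, 4.6]
gripper_width: 39.5
time_s: 51.08
ee_pos: [533.3, 120.4, 240.4]
ee_rot: [-180.0, 0.0, -179.1]
force: [1.3, -5.2, 5.4]
gripper_width: 39.3
```

```bash
python3 -m jog '[[0.03,0,0,-0.001,0,0,0],[0.03,0,0,0,0,0,0]]';for i in 1 2 3; do python3 -m jog '[[0.03,0,0.001,0,0,0,0],[0.03,0,0,0,0,0,0]]'; done
```

```text
time_s: 51.32
ee_pos: [533.3, 120.4, 240.5]
ee_rot: [-180.0, 0.0, -179.1]
force: [2.3, -4.3, -2.2]
gripper_width: 39.9
time_s: 51.58
ee_pos: [533.3, 121.4, 240.5]
ee_rot: [-180.0, 0.0, -179.1]
force: [3.0, -4.9, -1.2]
gripper_width: 39.8
time_s: 51.82
ee_pos: [533.3, 121.9, 240.5]
ee_rot: [-179.9, 0.0, -179.1]
force: [2.1, -7.8, -1.0]
gripper_width: 39.4
time_s: 52.08
ee_pos: [533.3, 122.3, 240.5]
ee_rot: [-179.8, 0.0, -179.1]
force: [3.2, -9.2, -0.8]
gripper_width: 39.7
```

```bash
for i in 1 2 3; do python3 -m jog '[[0.03,0,0.0015,0,0,0,0],[0.03,0,0,0,0,0,0]]'; done
python3 - <<'E'
from h import *
f=grab("side"); cv2.imwrite("pics/p5.png",rect(f,420,640,20,420,40,2)); print(st())
webs(f,440,640,140,400,65,95)
E
```

```text
time_s: 52.32
ee_pos: [533.3, 122.9, 240.5]
ee_rot: [-179.7, -0.0, -179.0]
force: [3.1, -16.2, -0.4]
gripper_width: 39.7
time_s: 52.58
ee_pos: [533.3, 123.5, 240.5]
ee_rot: [-179.5, -0.0, -179.0]
force: [3.0, -19.9, -0.1]
gripper_width: 39.2
time_s: 52.82
ee_pos: [533.3, 124.1, 240.4]
ee_rot: [-179.4, -0.0, -178.9]
force: [4.8, -24.6, 1.5]
gripper_width: 39.1
{'time_s': np.float64(52.88), 'ee_pos': array([533.3 , 124.03, 240.47]), 'ee_rot': array([-1.7940e+02, -3.0000e-02, -1.7891e+02]), 'force': array([  4.3 , -24.75,  -0.08]), 'torque': array([-4.47, -0.96, -0.08]), 'gripper_width': np.float64(39.56), 'qpos': array([ 12.04,  24.87, 105.99,  -0.77,  49.29, -78.55])}
20 [517.8 151.6  76.9] -161.3 [2.3 5.1]
100 [542.4 193.5  75.2] -178.8 [ 4.5 17.9]
100 [541.5 241.   75.7] -178.5 [ 4.4 18.4]
107 [540.3 288.6  75.3] -179.0 [ 4.5 18.5]
110 [540.4 336.7  75.5] -178.6 [ 4.5 17.8]
```

View pics/p5.png

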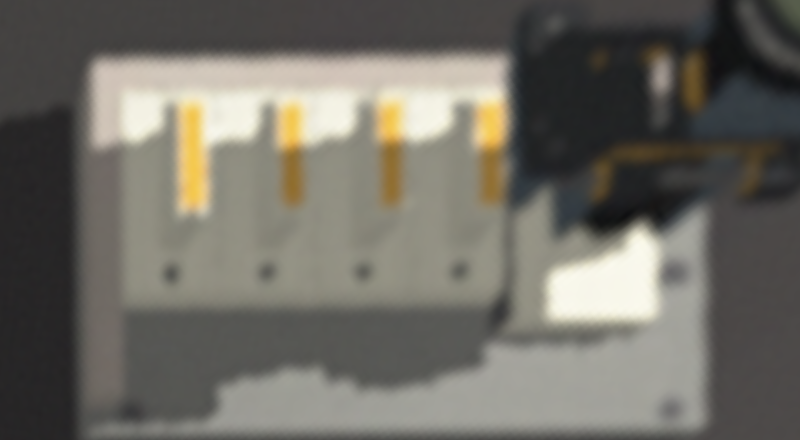

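Force rose to 25 N at the seat and the picture shows a closed, flush row. I'll relax the side force and then push the knob down.

```bash
python3 -m jog '[[0.03,0,-0.0025,0,0,0,0],[0.03,0,-0.0025,0,0,0,0],[0.03,0,0,0,0,0,0],[0.03,0,0,0,0,0,0]]' 40
python3 -m jog '[[0.03,0,0,0.002,0,0,0],[0.03,0,0,0.002,0,0,0],[0.03,0,0,0.002,0,0,0],[0.03,0,0,0.001,0,0,0],[0.03,0,0,0,0,0,0]]' 40
```

```text
time_s: 53.38
ee_pos: [533.3, 122.1, 240.5]
ee_rot: [-179.9, -0.0, -179.1]
force: [2.1, -7.9, -0.4]
gripper_width: 39.1
time_s: 54.0
ee_pos: [533.3, 122.1, 234.2]
ee_rot: [-179.9, 0.0, -179.1]
force: [1.6, -9.1, 4.0]
gripper_width: 39.6
```

```bash
for i in 1 2 3; do python3 -m jog '[[0.03,0,0,0.001,0,0,0],[0.03,0,0,0,0,0,0]]' 40;done
```

```text
time_s: 54.25
ee_pos: [533.3, 122.1, 233.3]
ee_rot: [-179.9, 0.0, -179.1]
force: [1.5, -9.6, 3.9]
gripper_width: 39.4
time_s: 54.5
ee_pos: [533.3, 122.1, 232.4]
ee_rot: [-179.9, 0.0, -179.1]
force: [1.2, -8.4, 4.7]
gripper_width: 39.4
time_s: 54.75
ee_pos: [533.2, 122.1, 232.3]
ee_rot: [-179.9, 0.0, -179.1]
force: [0.2, -9.7, 10.5]
gripper_width: 39.2
```

```bash
python3 -m jog '[[0.03,0,0,0.0005,0,0,0.1],[0.03,0,0,0,0,0,0.15],[0.03,0,0,0,0,0,0.15],[0.03,0,0,0,0,0,0.15],[0.03,0,0,0,0,0,0]]' 45; python3 -c "
from h import *;print(st())"
```

```text
time_s: 55.38
ee_pos: [533.4, 122.9, 232.2]
ee_rot: [179.9, 0.1, 149.3]
force: [-1.5, -6.4, 13.7]
gripper_width: 39.0
{'time_s': np.float64(55.38), 'ee_pos': array([533.36, 122.87, 232.23]), 'ee_rot': array([1.7995e+02, 9.0000e-02, 1.4930e+02]), 'force': array([-1.47, -6.45, 13.69]), 'torque': array([-1.1 ,  0.09, -0.07]), 'gripper_width': np.float64(38.98), 'qpos': array([ 1.1770e+01,  2.5410e+01,  1.0659e+02, -2.0000e-02,  4.7900e+01,
       -4.7510e+01])}
```

```bash
python3 -m jog '[[0.03,0,0,0,0,0,0.17],[0.03,0,0,0,0,0,0.17],[0.03,0,0,0,0,0,0.17],[0.03,0,0,0,0,0,0.17],[0.03,0,0,0,0,0,0.17],[0.03,0,0,0,0,0,0.17],[0.03,0,0,0,0,0,0.17],[0.03,0,0,0,0,0,0.17],[0.03,0,0,0,0,0,0.17],[0.03,0,0,0,0,0,0.17],[0.03,0,0,0,0,0,0]]' 45; python3 -c "
from h import *;print(st())"
```

```text
time_s: 56.75
ee_pos: [535.4, 123.3, 232.4]
ee_rot: [179.7, -0.4, 51.9]
force: [6.5, -4.4, 6.5]
gripper_width: 39.5
{'time_s': np.float64(56.75), 'ee_pos': array([535.41, 123.29, 232.35]), 'ee_rot': array([179.65,  -0.38,  51.89]), 'force': array([ 6.5 , -4.4 ,  6.55]), 'torque': array([-0.82, -0.95,  0.02]), 'gripper_width': np.float64(39.46), 'qpos': array([ 1.1770e+01,  2.5480e+01,  1.0645e+02, -3.0000e-02,  4.7560e+01,
        4.9900e+01])}
```

```bash
python3 -m jog '[[0.03,0,0,0.0005,0,0,0.15],[0.03,0,0,0,0,0,0.15],[0.03,0,0,0,0,0,0.15],[0.03,0,0,0,0,0,0.15],[0.03,0,0,0,0,0,0.15],[0.03,0,0,0,0,0,0.15],[0.03,0,0,0,0,0,0]]' 45; python3 -c "
from h import *;print(st())"
```

```text
time_s: 57.62
ee_pos: [535.8, 122.1, 232.3]
ee_rot: [179.9, -0.6, 0.5]
force: [6.5, -11.6, 8.4]
gripper_width: 39.8
{'time_s': np.float64(57.62), 'ee_pos': array([535.79, 122.1 , 232.27]), 'ee_rot': array([179.9 ,  -0.59,   0.46]), 'force': array([  6.5 , -11.57,   8.43]), 'torque': array([-1.97, -1.14, -0.01]), 'gripper_width': np.float64(39.76), 'qpos': array([ 11.69,  25.48, 106.45,  -0.29,  47.51, 101.43])}
```

```bash
for i in 1 2 3; do python3 -m jog '[[0.03,0,0,0,0,0,0.08],[0.03,0,0,0,0,0,0]]' 45; python3 -c "
from h import *;s=st();print(s['torque'],s['ee_rot'],s['qpos'][5])"; done
```

```text
time_s: 57.88
ee_pos: [535.2, 122.1, 232.2]
ee_rot: [179.9, -0.5, -4.0]
force: [5.3, -10.8, 10.8]
gripper_width: 39.1
[-1.86 -0.82  0.63] [179.91  -0.49  -4.  ] 105.91
time_s: 58.12
ee_pos: [535.1, 122.1, 232.1]
ee_rot: [179.9, -0.5, -8.5]
force: [5.2, -10.2, 10.9]
gripper_width: 39.0
[-1.9 -0.7  0.9] [179.92  -0.48  -8.52] 110.46
time_s: 58.38
ee_pos: [534.8, 122.1, 232.0]
ee_rot: [180.0, -0.4, -13.2]
force: [3.7, -11.0, 10.2]
gripper_width: 39.2
[-1.97 -0.59  0.31] [179.97  -0.41 -13.22] 115.12
```

The torque rose at 185–190° of turn, so the knob is at its stop. Releasing, lifting and checking.

```bash
python3 -m jog '[[0.065,0,0,0,0,0,0],[0.065,0,0,0,0,0,0],[0.065,0,0,0,0,0,0],[0.065,0,0,-0.03,0,0,0],[0.065,0,0,-0.05,0,0,0],[0.065,0,0.05,-0.05,0,0,0],[0.065,0,0.055,-0.02,0,0,0],[0.065,0,0.055,0,0,0,0],[0.065,0,0.055,0,0,0,0],[0.065,0,0.055,0,0,0,0],[0.065,0,0,0,0,0,0]]' 45
python3 - <<'E'
from h import *
print(st())
a=[]
for n in("side","top"):
    f=grab(n); a.append(rect(f,420,640,20,420,40,2) if n=="side" else rect(f,420,640,20,420,40,2))
    webs(f,440,640,140,400,65,95); P=cloud(f)
    m=(abs(P[...,0]-534)<14)&(abs(P[...,1]-121)<14)&(P[...,2]>55)&(P[...,2]<90); print("knob z",np.median(P[m],0))
    print([(d["p"],d["location"]) for d in vision.find_in(n,"knob")])
cv2.imwrite("pics/p6.png",cv2.resize(cv2.vconcat(a),(545,600)))
E
```

```text
time_s: 59.75
ee_pos: [471.2, -135.9, 373.7]
ee_rot: [-179.9, 0.1, -13.7]
force: [-0.3, 0.3, 0.3]
gripper_width: 65.1
{'time_s': np.float64(59.75), 'ee_pos': array([ 471.19, -135.93,  373.68]), 'ee_rot': array([-1.7989e+02,  9.0000e-02, -1.3690e+01]), 'force': array([-0.27,  0.34,  0.26]), 'torque': array([ 0.1 ,  0.02, -0.01]), 'gripper_width': np.float64(65.05), 'qpos': array([-17.47,  12.09, 103.12,   0.11,  64.88,  86.17])}
99 [540.9 193.2  75. ] 179.7 [ 4.4 18. ]
98 [541.5 240.8  75.6] -178.8 [ 4.4 18.2]
107 [540.3 288.7  75.3] 179.8 [ 4.8 18.1]
109 [540.9 336.5  75.5] -178.1 [ 4.5 17.8]
knob z [533.3882007  121.06883922  66.6125712 ]
[(0.69, [528.9, 128.1, 62.8])]
82 [541.9 283.6  78.9] -178.7 [ 4.8 18.2]
78 [543.  236.3  78.1] 179.7 [ 4.8 17.3]
83 [544.  188.5  77.9] -178.9 [ 4.9 17.9]
75 [541.8 331.2  79. ] -179.8 [ 4.4 16.8]
knob z [533.09617954 120.08632638  69.79829419]
[(0.67, [531.0, 116.6, 69.4])]
```

View pics/p6.png

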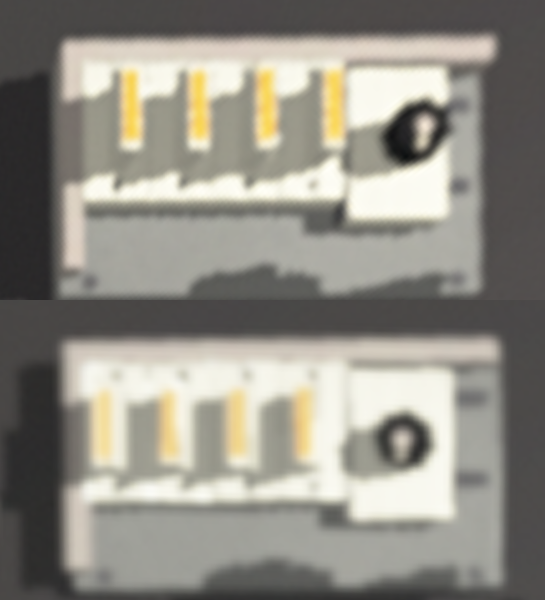

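```bash
python3 - <<'E'
from h import *
a=[]
for n,s in(("side",0),("top",0)):
    f0={k:v for k,v in np.load(f"f_{n}0.npz").items()}
    f1=grab(n)
    A=rect(f0,503,563,166,226,76,6); B=rect(f1,503,563,91,151,68,6)
    for I in(A,B):
        g=I.min(2).astype(float); r,c=np.mgrid[0:360,0:360]; m=(np.hypot(r-180,c-180)<125)
        w=np.clip(g-110,0,None)*m; print(n,"dark-centre-> white dx,dy mm",-( (w*(r-180)).sum()/w.sum())/6,-((w*(c-180)).sum()/w.sum())/6)
    a.append(cv2.hconcat([A,B]))
cv2.imwrite("pics/k9.png",cv2.resize(cv2.vconcat(a),(600,600)))
E
```

```text
side dark-centre-> white dx,dy mm 4.481460572385209 -2.958396190761754
side dark-centre-> white dx,dy mm -2.9491059399227892 -3.7914259248007762
top dark-centre-> white dx,dy mm 9.26455073201123 -1.5782538359947538
top dark-centre-> white dx,dy mm 2.3424121222418965 -0.59775953449828
```

View pics/k9.png

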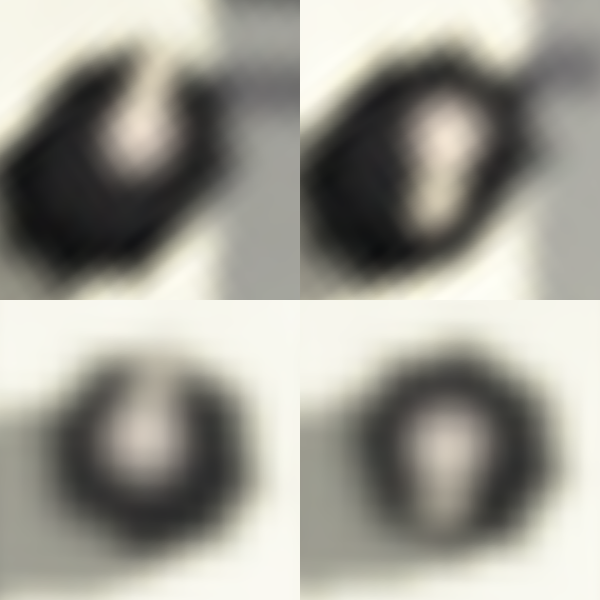

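```bash
python3 - <<'E'
from h import *
n="side"
f0={k:v for k,v in np.load(f"f_{n}0.npz").items()}; fs=[(f0,196.5,76)]+[(grab(n),121.3,68)]*1
for f,yc,z in fs:
    I=rect(f,513,553,yc-20,yc+20,z,10)
    g=I.min(2).astype(float); r,c=np.mgrid[0:400,0:400]
    for cx,cy in((200,200),):
        m=np.hypot(r-cy,c-cx)<165
        for T in(100,120,140):
            mm=((g>T)&m).astype(np.uint8); k,lab,s,cen=cv2.connectedComponentsWithStats(mm)
            i=1+np.argmax(s[1:,4]); q=np.argwhere(lab==i).astype(float); w,V=np.linalg.eigh(np.cov(q.T)); d=V[:,1]
            p=(q-q.mean(0))@d; sk=(p**3).mean(); d=d*np.sign(sk)  # long thin tail dir
            print(T,len(q),q.mean(0),"clockwise-from-up deg",np.degrees(np.arctan2(d[1],-d[0])).round(1),np.sqrt(w).round(1))
E
```

```text
100 24179 [141.89784524 191.36866703] clockwise-from-up deg 17.6 [34.5 57.3]
120 19299 [137.29540391 191.91657599] clockwise-from-up deg 16.2 [29.3 54.1]
140 14851 [132.9867349  192.47612955] clockwise-from-up deg 15.3 [24.3 51. ]
100 29786 [214.59383603 189.46968374] clockwise-from-up deg -170.1 [35.4 69.7]
120 23312 [214.47087337 189.98734557] clockwise-from-up deg -170.4 [30.3 64.2]
140 17528 [212.48117298 190.90963031] clockwise-from-up deg -171.0 [25.5 58.3]
```

The knob is down by 8 mm, but the white line suggests about 173° of turn, which is close to the 3.0 rad limit. I'll regrip and turn it further to the stop to be sure.

```bash
python3 -m jog '[[0.065,0,-0.053,0,0,0,0],[0.065,0,-0.053,0,0,0,0],[0.065,0,-0.053,0,0,0,0],[0.065,0,-0.053,0,0,0,0],[0.065,0,-0.053,0,0,0,0],[0.065,0,0,0,0,0,-0.175],[0.065,0,0,0.03,0,0,-0.175],[0.065,0,0,0,0,0,0],[0.065,0,0,0,0,0,0]]' 45
```

```text
time_s: 61.22
ee_pos: [533.4, 124.3, 345.1]
ee_rot: [-180.0, -0.0, 6.6]
force: [0.4, -0.2, 0.8]
gripper_width: 65.2
```

```bash
python3 -m jog '[[0.065,0.0,0.0028,0.04,0,0,0],[0.065,0,0,0.04,0,0,0],[0.065,0,0,0.023,0,0,0],[0.065,0,0,0.009,0,0,0],[0.065,0,0,0,0,0,0]]' 45
python3 -m jog '[[0.03,0,0,0,0,0,0],[0.03,0,0,0,0,0,0],[0.03,0,0,0,0,0,0],[0.03,0,0,0,0,0,0],[0.03,0,0,0,0,0,0]]' 60; python3 -c "
from h import *;print(st())"
```

```text
time_s: 61.85
ee_pos: [534.0, 121.0, 233.1]
ee_rot: [-180.0, -0.1, 6.6]
force: [-0.3, -0.4, -0.6]
gripper_width: 65.1
time_s: 62.48
ee_pos: [533.8, 121.2, 233.1]
ee_rot: [-180.0, -0.1, 6.7]
force: [-0.6, 1.4, 5.9]
gripper_width: 39.1
{'time_s': np.float64(62.48), 'ee_pos': array([533.75, 121.15, 233.1 ]), 'ee_rot': array([-1.7999e+02, -7.0000e-02,  6.6800e+00]), 'force': array([-0.61,  1.37,  5.87]), 'torque': array([ 0.17,  0.16, -0.  ]), 'gripper_width': np.float64(39.11), 'qpos': array([1.1580e+01, 2.5350e+01, 1.0653e+02, 1.0000e-02, 4.8050e+01,
       9.4890e+01])}
```

Turning with a firm 60 N grip and watching the torque.

```bash
for i in 1 2 3 4 5 6; do python3 -m jog '[[0.03,0,0,0.0003,0,0,0.06],[0.03,0,0,0,0,0,0]]' 60 | grep -v width; python3 -c "
from h import *;s=st();print(s['torque'],s['ee_rot'],s['qpos'][5])"; done
```

```text
time_s: 62.72
ee_pos: [533.7, 121.3, 233.1]
ee_rot: [180.0, -0.1, 3.5]
force: [-1.9, 2.3, 6.9]
[0.37 0.28 0.99] [ 1.7998e+02 -8.0000e-02  3.4600e+00] 98.19
time_s: 62.98
ee_pos: [533.8, 121.3, 233.0]
ee_rot: [-180.0, -0.1, -0.2]
force: [-2.1, 1.3, 7.4]
[ 0.18  0.25 -0.03] [-1.7997e+02 -9.0000e-02 -1.9000e-01] 101.78
time_s: 63.22
ee_pos: [533.8, 121.5, 233.0]
ee_rot: [-180.0, -0.1, -3.4]
force: [-1.8, 2.1, 10.8]
[0.45 0.4  1.02] [-1.80e+02 -1.10e-01 -3.42e+00] 105.06
time_s: 63.48
ee_pos: [534.5, 121.4, 232.9]
ee_rot: [-180.0, -0.3, -6.8]
force: [-0.7, 2.2, 9.7]
[0.18 0.07 1.  ] [-179.98   -0.26   -6.83] 108.5
time_s: 63.72
ee_pos: [533.8, 121.6, 232.8]
ee_rot: [-180.0, -0.1, -10.3]
force: [-1.0, 2.2, 13.2]
[0.47 0.51 1.11] [-1.7997e+02 -1.4000e-01 -1.0270e+01] 111.92
time_s: 63.98
ee_pos: [534.5, 121.4, 232.7]
ee_rot: [-179.9, -0.3, -13.7]
force: [-1.1, 1.2, 11.4]
[0.12 0.13 1.07] [-179.95   -0.28  -13.7 ] 115.38
```

The torque was about 1 N·m from the first few degrees, with the pads slipping, where earlier it turned freely at about 0. The knob is at its hard stop. I'm releasing and doing the final check.

```bash
python3 -m jog '[[0.03,0,0,-0.001,0,0,-0.04],[0.065,0,0,0,0,0,0],[0.065,0,0,0,0,0,0],[0.065,0,0,0,0,0,0],[0.065,0,0,-0.03,0,0,0],[0.065,0,0,-0.05,0,0,0],[0.065,0,0.05,-0.05,0,0,0],[0.065,0,0.055,-0.02,0,0,0],[0.065,0,0.055,0,0,0,0],[0.065,0,0.055,0,0,0,0],[0.065,0,0,0,0,0,0],[0.065,0,0,0,0,0,0]]' 45
python3 - <<'E'
from h import *
print(st()["force"])
a=[]
for n in("side","top"):
    f=grab(n); a.append(rect(f,420,640,20,420,40,2))
    webs(f,440,640,140,400,65,95); P=cloud(f)
    m=(abs(P[...,0]-534)<10)&(abs(P[...,1]-121)<10)&(P[...,2]>55)&(P[...,2]<90); print("knob z",np.median(P[m],0), np.percentile(P[m][:,2],90))
cv2.imwrite("pics/p7.png",cv2.resize(cv2.vconcat(a),(545,600)))
cv2.imwrite("pics/top7.png",f["color"])
E
```

```text
time_s: 65.47
ee_pos: [491.3, -83.7, 375.6]
ee_rot: [-180.0, 0.0, -11.7]
force: [0.6, 0.7, 0.3]
gripper_width: 65.0
[0.61 0.72 0.27]
95 [541.5 193.1  75.4] -179.6 [ 4.6 17.9]
102 [540.8 241.   75.2] -178.4 [ 4.4 18.5]
108 [540.2 288.8  75.5] -179.0 [ 4.6 17.8]
113 [540.1 336.6  75.7] -179.1 [ 4.4 18.2]
knob z [534.17341716 122.08756066  66.03404545] 68.61949318369463
82 [541.6 283.6  78.8] -178.5 [ 4.8 17.8]
79 [543.4 236.   78.5] 179.6 [ 4.8 17.2]
82 [543.5 188.4  79.3] -179.0 [ 4.7 17.7]
77 [541.5 331.2  78.5] -179.1 [ 4.6 17.1]
knob z [532.25791732 119.72214061  70.22994958] 75.86755149312171
```

View pics/p7.png

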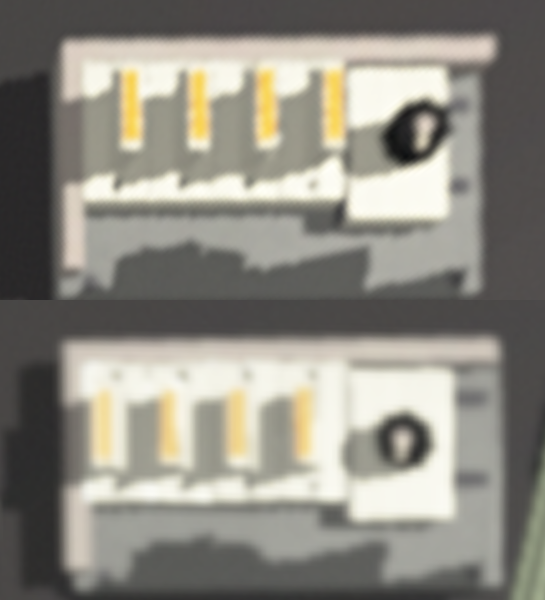

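View pics/top7.png

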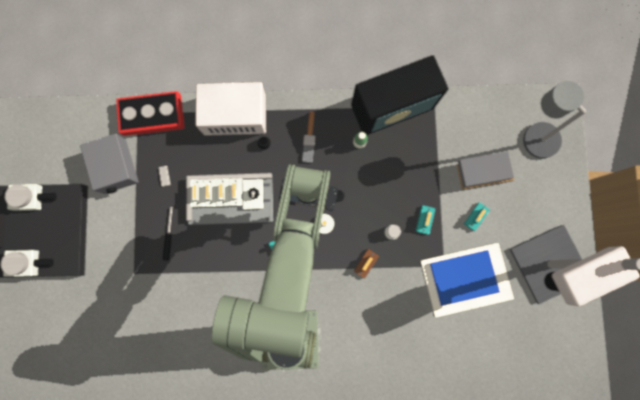

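```bash
python3 -c "
from workcell import ticket;print(ticket.job_done())"
```

```text
the job is handed in; nothing more can be done
None
```

The job is handed in at about 65 s of the 210 s allowed. All four oblong-base mounts are in the vice, flush and closed up, and the jaw is seated and locked.

- **Loading:** I pulled the jaw back to its open stop, then placed the mounts one at a time. Each was pushed until I felt it touch the back fence and then the side fence or the mount beside it.
- **Jaw and lock:** I brought the jaw up by its knob until the force rose to about 25 N. I then pushed the knob down about 8 mm to its stop and turned it clockwise to its stop.

**Last checks:**
- **Row:** The webs sit 47–48 mm apart. Their ends line up with the vice within about 1 mm, and their measured angles match to 1–2°, which is about what the camera can resolve. The jaw sits against the row.
- **Knob height:** The knob's top is about 8 mm lower than at the start. The two cameras read its height a few millimetres apart.
- **Bench:** The round-footed mount and the other loose items look unmoved in the last top view. A few were partly hidden by the arm.
- **Arm:** The gripper is clear of everything, with the force reading near zero.

**Disagreement:** The white line on the knob suggested only about 173° of turn, close to the 3.0 rad limit, while the gripper had turned about 194°. I regripped the knob at 60 N and turned again. It met about 1 N·m of torque almost at once and the pads slipped, so I take it to be at its stop.

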